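# Load the press feed tray, lock it in its bay and key in the batch

## Robot

A 6-joint arm with a two-finger parallel gripper is mounted at the origin on the work surface. World frame = base frame: x ahead of the robot, y to its left, z up, the work surface at z = 0. Lengths are in m, angles in rad, forces in N, time in s.
With the tool pointing down it reaches from about 0.375 to 0.9 m from the base axis. Payload 3.1 kg.
Tool frame: the origin (TCP) lies at the very end of the fingers, on their centre line; the grasp point (between the pads) lies 19 mm behind it (grasp_offset is the distance from the TCP to the grasp point, in m); z points along the fingers, y is the line along which they close (so a half turn about z gives the same grasp; the last joint's range is limited). The gripper opens to 87 mm and grips with 3 to 60 N. Pads are 19 mm wide; open, the fingers measure 117 mm over their backs; the gripper's body (75 mm by 190 mm) begins 51 mm behind the grasp point.
Start: joints at [1.083, 0.527, 1.433, -0, 1.181, -0.178], TCP at [0.191, 0.595, 0.223] pointing down, gripper open.
Joint ranges: [-3.08, 3.08], [-0.75, 2.2], [0.22, 2.44], [-1.43, 4.57], [0, 2.65], [-2.85, 2.85]. Speed limits (rad/s): [2.79, 2.79, 3.14, 3.14, 3.14, 3.14].

## Interface

Orientations are given as a rotation vector (axis times angle).
In Python, from rig import state, camera, calibration, close_job, grasp_offset gives the robot as it stands. The module is installed in compiled form; this text tells all that it offers.
- The arm moves only by the tool carry_out, never from a script. Its argument "moves" is a list that holds one entry, the list of rows, each a list of 7 numbers: the closure in counts, from 0 (fully open) to 255 (shut), then the shift along the tool's x, y, z each as a share of 3 cm, from -1 to 1, then the turn, a rotation vector about the tool's x, y, z each as a share of 4 degrees, from -1 to 1. In form: [[[fingers, tx, ty, tz, wx, wy, wz], ...]]. A call has 1 to 20 rows; each row shifts and turns the commanded pose from where the row before left it, along the tool's axes as they then stand; what a row does not reach is not made up. A row lasts 1/12 s, in which the tool goes at most 41.7 mm and 7.16 degrees, less where a joint would pass 70% of its speed; a pose out of reach is approached as far as the arm can. A call with a number of a shift or a turn outside -1 to 1 is refused whole. A call with a gripper value outside its range is refused whole. The fingers move at their own pace and stop on an object; "force" is the grip in N (left out, the last holds). Time passes only in rows, so rows that do not move let the fingers close. It gives the time, the measured TCP pose, the force, the opening and the grip force at its end, in the units of the state.
- state(): the state, without advancing time (a new reading comes with each control period).
- camera(name): name is "scene" or "top"; returns (picture, depth): 400x640x3 uint8, red, green, blue; 400x640 float32, m along the optical axis (not along the pixel's ray), 0 where there is no reading.
- calibration(name): a dict with "fx", "fy", "cx", "cy" (pixels), "world_from_camera" (4x4, takes a point from camera to world coordinates). Camera axes: x right, y down, z forward; pixel columns grow to the right and rows downward; lengths in m; the calibration is good to about 2 mm. A picture is of the moment at which its call begins. calibration takes no time and is no camera call.
- close_job(): hands the job in; it is judged then, once.
The state is a dict: "time_s": time; "joints": joint angles; "qvel": joint speeds; "effort": joint torques, N m; "position": TCP position; "orientation": TCP orientation; "ft_force": force on the tool from outside, world axes, zero at the start; "moment": the same for the moment, N m; "gripper_width": opening from 0.0 (shut) to 1.0 (fully open); "gripper_force": force on a finger pad.
Only numpy, scipy, OpenCV 4.12 (cv2) and the standard library are available. Lean on these libraries where they do the work, as an engineer would, in place of code of your own. Each camera call takes 0.05 s, during which the arm holds its last target. There are 200 camera calls.

## Task

Put every galvanized conduit coupling that is on the bench into the aluminium feed tray while it waits at the loading end of the roller lane, each resting on the tray's floor and none stacked, then push the tray along the rollers until it is fully home in the bay. Turn the lock collar beside the bay clockwise to its locked mark, so that its latch finger stands square across behind the tray. Only then press the three panel keys one at a time, fully down and let up again: smallest, middle-sized, then largest; leave the other things on the bench alone.

Things in the scene. Friction and masses are not known exactly. Their poses are not given: they have to be found in the camera images.
- coupling1: galvanized steel conduit coupling, a plain round tube 36 mm across and 34 mm tall, about 110 g, at first standing on end on the bench; all five are alike and three to five are present. Origin: centre of its lower end; z along its axis (up while it stands).
- coupling2: galvanized steel conduit coupling, a plain round tube 36 mm across and 34 mm tall, about 110 g, at first standing on end on the bench; all five are alike and three to five are present. Origin: centre of its lower end; z along its axis (up while it stands).
- coupling3: galvanized steel conduit coupling, a plain round tube 36 mm across and 34 mm tall, about 110 g, at first standing on end on the bench; all five are alike and three to five are present. Origin: centre of its lower end; z along its axis (up while it stands).
- coupling4: galvanized steel conduit coupling, a plain round tube 36 mm across and 34 mm tall, about 110 g, at first standing on end on the bench; all five are alike and three to five are present. Origin: centre of its lower end; z along its axis (up while it stands).
- coupling5: galvanized steel conduit coupling, a plain round tube 36 mm across and 34 mm tall, about 110 g, at first standing on end on the bench; all five are alike and three to five are present. Origin: centre of its lower end; z along its axis (up while it stands).
- tray: open aluminium feed tray, outside 150 mm (its x) by 190 mm (its y) by 35 mm tall, walls and floor 4 mm, about 0.45 kg, loose on the rollers and rolling freely. Origin: centre of its underside; z up. Its floor is 4 mm above the origin, with room for five couplings side by side. It stays between the lane's rails, its axes along the lane's.
- lane: fixed roller lane: ten passive rollers, tops 34 mm above the bench, between rails 45 mm tall, inner faces at x = +-78 mm. Origin: on the bench under its middle; y along the lane, x across it, away from the robot. The tray starts at the +y end, centred at y = 60 to 90 mm, before two ears 58 mm tall at y = 207 to 217 mm, 50 to 78 mm either side of the centre line, open between.
- bay_home (a point): where the tray's origin is when the tray is fully home in the bay at the lane's -y end: lane x = 0, y = -106 mm, 34 mm above the bench, axes as the lane's. There the tray's -y wall touches the end stop, a cross plate 75 mm tall with its face 95 mm to -y of this point.
- collar_axis (a point): on the vertical axis of the captive lock collar, 72 mm above the bench at its top, at the bay's mouth on the robot's side (lane x = -128, y = +3 mm). Steel collar 68 mm across with a flat latch finger 14 mm wide, to 112 mm from the axis, 53 to 65 mm above the bench, clear over the rails. A black line on the collar meets white lines on post cap and rail when locked, the finger square across behind the tray.
- collar_pin (a point): centre of the top of the collar's upright round handle pin, 14 mm across, standing 42 mm above the collar's top, its top 114 mm above the bench, 48 mm from the collar axis. It moves with the collar, 150 degrees counter-clockwise (from above) of the latch finger.
- collar (a joint): angle of the lock collar, rad, growing as it turns clockwise seen from above: 0 the latch finger lies along the lane, towards +y, clear of the tray; 1.57 locked, at the mark; stop at 1.64. Starts at 0 to 0.3. Stiff (about 0.2 N m), stays where it is left.
- key_small (a joint): travel of the smallest round key, m: 0 up, 0.006 fully down; spring, 1.5 N to start and 5 N fully down; returns when released. Pressed counts from 0.0042, released below 0.002.
- key_small_top (a point): centre of the top face of the smallest of three round white keys, 16 mm across, on a low grey panel at the right of the bench; at rest its top is 34 mm above the bench and 10 mm above its dark housing ring, 32 mm across. The keys stand in a row 55 mm apart, in any order. The point moves with the key.
- key_medium (a joint): travel of the middle-sized round key, m: 0 up, 0.006 fully down; spring, 1.5 N to start and 5 N fully down; returns when released. Pressed counts from 0.0042, released below 0.002.
- key_medium_top (a point): centre of the top face of the middle-sized of three round white keys, 24 mm across, on a low grey panel at the right of the bench; at rest its top is 34 mm above the bench and 10 mm above its dark housing ring, 40 mm across. The keys stand in a row 55 mm apart, in any order. The point moves with the key.
- key_large (a joint): travel of the largest round key, m: 0 up, 0.006 fully down; spring, 1.5 N to start and 5 N fully down; returns when released. Pressed counts from 0.0042, released below 0.002.
- key_large_top (a point): centre of the top face of the largest of three round white keys, 36 mm across, on a low grey panel at the right of the bench; at rest its top is 34 mm above the bench and 10 mm above its dark housing ring, 52 mm across. The keys stand in a row 55 mm apart, in any order. The point moves with the key.
- connector: flattened EMT connector, 46 by 34 mm; a bystander, loose, to be left where it is
- extension_ring: square zinc box extension ring, 100 by 100 by 38 mm; a bystander, loose, to be left where it is
- ground_clamp: copper ground clamp, 50 by 18 by 45 mm, origin at its underside; a bystander, loose, to be left where it is
- wrench: steel wrench lying flat; a bystander, loose, to be left where it is
- screwdriver: screwdriver lying flat; a bystander, loose, to be left where it is
- oil_can: steel can 60 mm across, 130 mm tall; a bystander, loose, to be left where it is
- spare_die: dark steel die block 60 by 60 by 40 mm; a bystander, loose, to be left where it is
Not all that is in view belongs to the job. Several things have the shape of the tray; the one meant has the colours described above.

How it is judged:
On the way, in this order (a step that is already met when the one before it is completed fails the run):
1. every coupling present lies in the tray on its floor, the tray still out of the bay (x of coupling1 in the frame of tray between -0.073 and 0.073 m and y of coupling1 in the frame of tray between -0.093 and 0.093 m and z of coupling1 in the frame of tray between -0.005 and 0.03 m and x of coupling2 in the frame of tray between -0.073 and 0.073 m and y of coupling2 in the frame of tray between -0.093 and 0.093 m and z of coupling2 in the frame of tray between -0.005 and 0.03 m and x of coupling3 in the frame of tray between -0.073 and 0.073 m and y of coupling3 in the frame of tray between -0.093 and 0.093 m and z of coupling3 in the frame of tray between -0.005 and 0.03 m and x of coupling4 in the frame of tray between -0.073 and 0.073 m and y of coupling4 in the frame of tray between -0.093 and 0.093 m and z of coupling4 in the frame of tray between -0.005 and 0.03 m and x of coupling5 in the frame of tray between -0.073 and 0.073 m and y of coupling5 in the frame of tray between -0.093 and 0.093 m and z of coupling5 in the frame of tray between -0.005 and 0.03 m and y of tray in the frame of lane above 0 m), for 0.2 s.
2. the tray is fully home in the bay (y of tray in the frame of lane below -0.097 m and z of tray in the frame of lane between 0.03 and 0.04 m), for 0.2 s.
3. the collar is turned to its locked mark behind the tray (all of step 2 and value of joint collar above 1.45 rad), for 0.2 s.
4. the smallest key is pressed alone (value of joint key_small above 0.0042 m and value of joint each of key_medium, key_large below 0.002 m), for 0.05 s.
5. the middle-sized key is pressed alone (value of joint key_medium above 0.0042 m and value of joint each of key_small, key_large below 0.002 m), for 0.05 s.
6. the largest key is pressed alone (value of joint key_large above 0.0042 m and value of joint each of key_small, key_medium below 0.002 m), for 0.05 s.
At the end, for the whole second after the job is handed in: Every coupling present is in the tray (origin inside its walls and less than 30 mm above the tray's underside, so on the floor, upright or lying), the tray is on the rollers within 9 mm of fully home, the collar is within 0.12 rad of its locked mark, the keys are up, and all is at rest (all of step 3 and x of coupling1 in the frame of tray between -0.073 and 0.073 m and y of coupling1 in the frame of tray between -0.093 and 0.093 m and z of coupling1 in the frame of tray between -0.005 and 0.03 m and x of coupling2 in the frame of tray between -0.073 and 0.073 m and y of coupling2 in the frame of tray between -0.093 and 0.093 m and z of coupling2 in the frame of tray between -0.005 and 0.03 m and x of coupling3 in the frame of tray between -0.073 and 0.073 m and y of coupling3 in the frame of tray between -0.093 and 0.093 m and z of coupling3 in the frame of tray between -0.005 and 0.03 m and x of coupling4 in the frame of tray between -0.073 and 0.073 m and y of coupling4 in the frame of tray between -0.093 and 0.093 m and z of coupling4 in the frame of tray between -0.005 and 0.03 m and x of coupling5 in the frame of tray between -0.073 and 0.073 m and y of coupling5 in the frame of tray between -0.093 and 0.093 m and z of coupling5 in the frame of tray between -0.005 and 0.03 m and linear speed of tray below 0.02 m/s and value of joint each of key_small, key_medium, key_large below 0.002 m and linear speed of each of coupling1, coupling2, coupling3, coupling4, coupling5 below 0.03 m/s); the robot touches nothing.
It fails at once if a key is pressed before the collar is at its locked mark (value of joint any of key_small, key_medium, key_large above 0.0042 m and value of joint collar below 1.45 rad).
It fails at once if two keys are down together (value of joint each of key_small, key_medium above 0.0042 m or value of joint each of key_small, key_large above 0.0042 m or value of joint each of key_medium, key_large above 0.0042 m).
It fails at once if a bystander is moved more than 40 mm (distance of any of connector, extension_ring, ground_clamp, wrench, screwdriver, oil_can, spare_die from where it was at the start of the episode above 0.04 m).
Of coupling1, coupling2, coupling3, coupling4, coupling5 only 3 to 5 are there at a start; the rules pass over those that are not, and their reading is None.
At some moment in a run one of coupling1, coupling2, coupling3, coupling4, coupling5 may be knocked a few centimetres aside while the robot is not near it.
Once in a run the grip may slacken for a moment while it holds something.
It also fails if it takes over 210 s, if anything falls off the work surface, if the arm or the gripper's body presses on something with over 40 N, if the wrist force passes 120 N, or if a joint passes its speed limit or range.

## Working session

There is one attempt and no reset: what is moved stays moved. The work goes in short steps, Python scripts to look and compute and a tool call to move; the robot and the scene stay as the last step left them, time stands still between calls to the robot, and variables do not carry over. Pictures are saved under pics/ and viewed, at most 14 in all, crops included, and the job is handed in when it is done.

Besides the shell and the picture viewer there is one more tool, called after "Request:" in YAML: its name, and indented under it one key for each argument. carry_out: Moves the arm, as the interface text tells. Its arguments: {"type":"object","properties":{"moves":{"type":"array","items":{"type":"array","items":{"type":"array","items":{"type":"number"}}}},"force":{"type":"number"}},"required":["moves"]}

```bash
mkdir -p pics; cat > h.py <<'E'
import numpy as np, cv2
from scipy.spatial.transform import Rotation as R
from rig import state, camera, calibration, close_job, grasp_offset
def snap(n,f=None):
    p,d=camera(n)
    if f: cv2.imwrite('pics/'+f,cv2.cvtColor(p,cv2.COLOR_RGB2BGR))
    return p,d
def cloud(n,d):
    c=calibration(n); v,u=np.mgrid[:400,:640]
    P=np.stack([(u-c['cx'])/c['fx']*d,(v-c['cy'])/c['fy']*d,d,np.ones_like(d)],-1)@np.array(c['world_from_camera']).T
    return P[...,:3]
def at_z(n,u,v,z):
    c=calibration(n); T=np.array(c['world_from_camera'])
    r=T[:3,:3]@[(u-c['cx'])/c['fx'],(v-c['cy'])/c['fy'],1]
    return T[:3,3]+r*(z-T[2,3])/r[2]
def st():
    s=state(); print(s['time_s'],np.round(s['position'],4),'R',np.round(R.from_rotvec(s['orientation']).as_matrix(),3).tolist(),'j',np.round(s['joints'],2),'w',s['gripper_width'],s['gripper_force'],np.round(s['ft_force'],1))
E
python3 - <<'E'
from h import *
for n in('top','scene'):
    p,d=snap(n,n+'1.png'); np.save(n+'.npy',d)
    c=calibration(n); print(n,c['fx'],c['cx'],c['cy'],np.round(c['world_from_camera'],3).tolist())
st(); print(grasp_offset)
E
```

```text
top 444.1209853366243 322.75123639431627 199.8275222544819 [[-0.02, -0.991, 0.136, 0.357], [-1.0, 0.022, 0.014, 0.027], [-0.017, -0.136, -0.991, 1.431], [0.0, 0.0, 0.0, 1.0]]
scene 466.3351671431297 313.2333954209345 189.2286518754901 [[-0.665, 0.481, -0.572, 1.25], [0.747, 0.425, -0.511, 0.651], [-0.003, -0.767, -0.642, 0.849], [0.0, 0.0, 0.0, 1.0]]
0.1 [0.1902 0.5947 0.2217] R [[-0.952, 0.305, -0.001], [0.305, 0.952, -0.002], [0.0, -0.002, -1.0]] j [ 1.08  0.53  1.43  0.    1.18 -0.18] w 1.006094582941543 0.0 [0.1 0.1 0.3]
0.0187
```

View pics/top1.png

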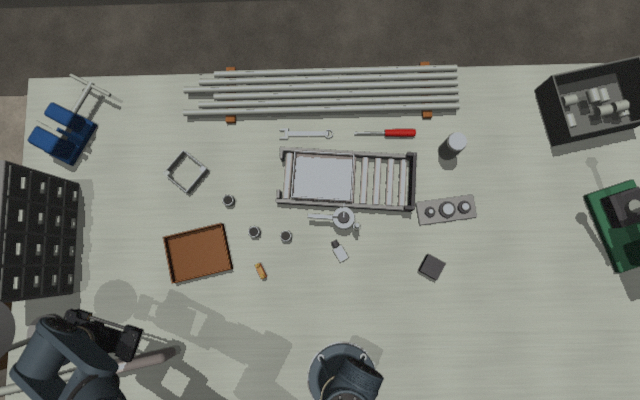

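View pics/scene1.png

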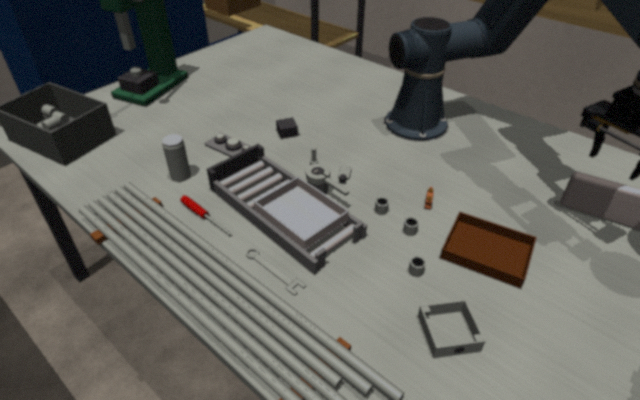

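Top view: three couplings, at (229,201), (254,232) and (286,237). Possible look-alikes are the connector (339,251), clamp (262,271), oil can (455,145), the collar (344,217) and the stuff in the dark bin (600,105). For the tray: the aluminium one in the lane is at (323,178), and the brown pan at (198,252) is a decoy. I'll check these in a crop and measure.

```bash
python3 - <<'E'
from h import *
im=cv2.imread('pics/top1.png')
cv2.imwrite('pics/crop1.png',cv2.resize(im[140:280,215:415],None,fx=4,fy=4,interpolation=cv2.INTER_CUBIC))
a=cv2.resize(im[185:235,410:485],None,fx=8,fy=8,interpolation=cv2.INTER_CUBIC); cv2.imwrite('pics/crop2.png',a)
P=cloud('top',np.load('top.npy'))
# blobs over bench
z=P[...,2]; m=((z>0.02)&(z<0.3)).astype(np.uint8)
n,l,s,c=cv2.connectedComponentsWithStats(m)
for i in range(1,n):
    if s[i,4]>40 and s[i,0]>140 and s[i,0]<480 and s[i,1]>120 and s[i,1]<300:
        q=P[l==i]; t=q[q[:,2]>np.percentile(q[:,2],95)-.006]
        print(np.round(c[i]),s[i,4],'zmax',q[:,2].max().round(3),'topc',t.mean(0).round(3), ((t.max(0)+t.min(0))/2).round(3),(t.max(0)-t.min(0)).round(3))
E
```

```text
[400. 132.] 186 zmax 0.032 topc [ 0.769 -0.21   0.027] [ 0.769 -0.208  0.028] [0.023 0.097 0.008]
[452. 145.] 517 zmax 0.139 topc [ 0.706 -0.36   0.132] [ 0.706 -0.36   0.133] [0.054 0.053 0.01 ]
[342. 181.] 6829 zmax 0.118 topc [ 0.55  -0.073  0.075] [ 0.578 -0.051  0.093] [0.253 0.392 0.049]
[184. 171.] 275 zmax 0.045 topc [0.652 0.492 0.039] [0.654 0.49  0.041] [0.135 0.136 0.009]
[228. 199.] 108 zmax 0.041 topc [0.558 0.351 0.036] [0.558 0.352 0.037] [0.033 0.032 0.007]
[447. 208.] 205 zmax 0.043 topc [ 0.513 -0.345  0.037] [ 0.514 -0.345  0.038] [0.032 0.035 0.009]
[464. 206.] 129 zmax 0.044 topc [ 0.52  -0.4    0.036] [ 0.522 -0.4    0.038] [0.026 0.022 0.012]
[430. 211.] 78 zmax 0.04 topc [ 0.507 -0.292  0.035] [ 0.507 -0.292  0.035] [0.01  0.015 0.009]
[194. 252.] 432 zmax 0.044 topc [0.389 0.451 0.036] [0.392 0.447 0.038] [0.181 0.214 0.01 ]
[253. 231.] 106 zmax 0.044 topc [0.455 0.268 0.037] [0.455 0.269 0.039] [0.032 0.032 0.009]
[285. 235.] 101 zmax 0.042 topc [0.44  0.168 0.037] [0.44  0.168 0.038] [0.031 0.032 0.008]
[432. 266.] 411 zmax 0.051 topc [ 0.334 -0.287  0.043] [ 0.333 -0.287  0.045] [0.077 0.078 0.012]
[260. 270.] 96 zmax 0.05 topc [0.336 0.25  0.044] [0.335 0.25  0.045] [0.04  0.023 0.009]
```

View pics/crop1.png

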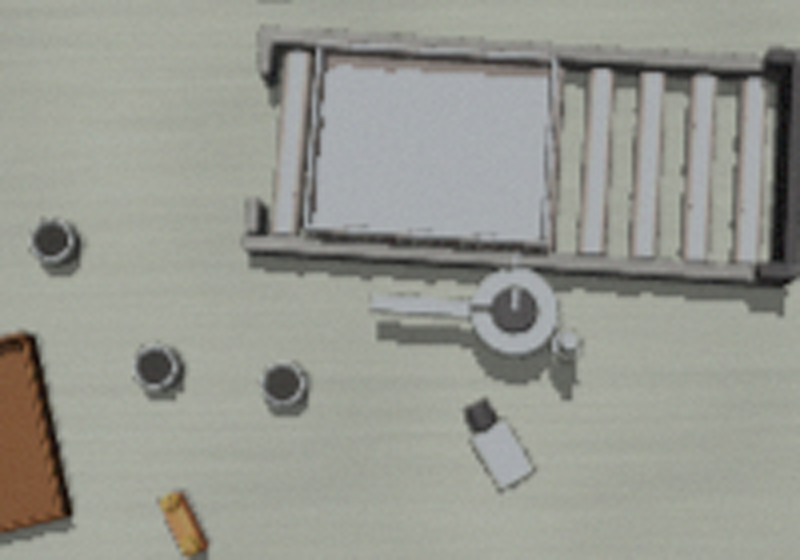

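View pics/crop2.png

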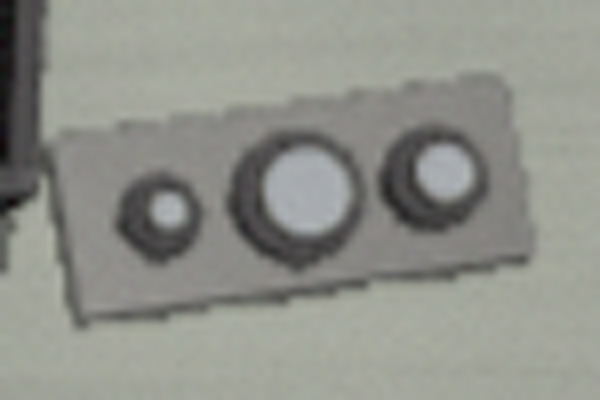

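Confirmed: three standing tubes (crop 1) and the aluminium tray in the lane. The keys from left to right are small, large, medium. Next I'll work out the lane frame.

```bash
cat >> h.py <<'E'
import json,os
if os.path.exists('lane.json'):
    L=json.load(open('lane.json')); yaw=L['yaw']; O=np.array(L['o'])
    Lx=np.array([np.cos(yaw),np.sin(yaw)]); Ly=np.array([-np.sin(yaw),np.cos(yaw)])
    lane=lambda p:np.array([(np.array(p[:2])-O)@Lx,(np.array(p[:2])-O)@Ly])
    world=lambda x,y:O+x*Lx+y*Ly
def go(x,y,z):
    """shift needed to world x,y,z in tool axes, as shares of 3 cm, and turn to have tool y along lane x, shares of 4 deg"""
    s=state(); M=R.from_rotvec(s['orientation']).as_matrix()
    T=np.array([[Ly[0],Lx[0],0],[Ly[1],Lx[1],0],[0,0,-1]])
    print('shift rows(now-axes)',np.round(M.T@(np.array([x,y,z])-s['position'])/.03,2),'(lane-axes)',np.round(T.T@(np.array([x,y,z])-s['position'])/.03,2),'turn',np.round(np.degrees(R.from_matrix(M.T@T).as_rotvec())/4,2))
E
python3 - <<'E'
from h import *
f=lambda u,v,z:at_z('top',215+u/4-.375,140+v/4-.375,z)
# near rail inner edge top / far rail
a=f(300,236,.069);b=f(550,245,.069); c_=f(322,52,.069); d_=f(556,62,.069)
for n,q in zip('abcd',(a,b,c_,d_)): print(n,q.round(4))
print('tray dirs',[np.degrees(np.arctan2(-(p[0]-q[0]),p[1]-q[1])).round(2)*-1 for p,q in((a,b),(c_,d_))], 'widths',np.linalg.norm(a-b),np.linalg.norm(a-c_),np.linalg.norm(b-d_))
r1=f(247,240,.045);r2=f(770,272,.045); print('rail yaw',np.degrees(np.arctan2(-(r1-r2)[0],(r1-r2)[1])))
r1=f(290,33,.045);r2=f(760,60,.045); print('rail yaw',np.degrees(np.arctan2(-(r1-r2)[0],(r1-r2)[1])))
ca=f(515,310,.072); print('collar',ca.round(4)); pin=f(568,342,.114); print('pin',pin.round(4),np.linalg.norm((pin-ca)[:2]))
tray=(a+b+c_+d_)/4; print('tray c',tray)
# stop plate from depth
P=cloud('top',np.load('top.npy')); 
m=(P[...,2]>.066)&(P[...,2]<.085)&(P[...,1]<-.1)&(P[...,1]>-.35)&(P[...,0]>.4)&(P[...,0]<.7)
q=P[m]; print(len(q),q.mean(0).round(3)); 
if len(q)>20:
    xy=q[:,:2]-q[:,:2].mean(0);w,v=np.linalg.eigh(xy.T@xy);print('plate dir',v[:,1]);t=xy@v;print(t.min(0),t.max(0))
for n,u,v in(('S',168,210),('L',306,192),('M',443,171)): print(n,at_z('top',410+u/8-.44,185+v/8-.44,.034).round(4))
for u,v in((158,218),(296,198),(434,178)): print('ring',at_z('top',410+u/8-.44,185+v/8-.44,.024).round(4))
E
```

```text
a [0.5503 0.1492 0.069 ]
b [ 0.5389 -0.0442  0.069 ]
c [0.696  0.1304 0.069 ]
d [ 0.6835 -0.0531  0.069 ]
tray dirs [np.float64(3.37), np.float64(3.9)] widths 0.19370658873006222 0.14689501133127844 0.1448433271627229
rail yaw -4.813029666805947
rail yaw -4.7719059795009775
collar [ 0.4888 -0.0157  0.072 ]
pin [ 0.46   -0.0531  0.114 ] 0.04710559403033594
tray c [0.61714223 0.04558195 0.069     ]
312 [ 0.603 -0.238  0.075]
plate dir [-0.96340036  0.26806669]
[-0.04139449 -0.11564583] [0.08641236 0.09667595]
S [ 0.5064 -0.292   0.034 ]
L [ 0.5124 -0.3465  0.034 ]
M [ 0.5195 -0.4007  0.034 ]
ring [ 0.5044 -0.2901  0.024 ]
ring [ 0.5112 -0.3451  0.024 ]
ring [ 0.5179 -0.4     0.024 ]
```

```bash
echo '{"yaw":-0.0785,"o":[0.618,-0.0285]}'>lane.json; python3 - <<'E'
from h import *
for n,p in(('tray',(.617,.0456)),('collar',(.4888,-.0157)),('pin',(.46,-.0531)),('c',(.558,.352)),('c2',(.455,.269)),('c3',(.44,.168))): print(n,lane(p).round(3))
for y in(.02,.075,.13): print('slot',world(0,y).round(4))
P=cloud('top',np.load('top.npy')); l=(P[...,:2]-O)@np.array([Lx,Ly]).T
for sgn in(-1,1):
    m=(abs(P[...,2]-.047)<.007)&(abs(abs(l[...,0])-.085)<.02)&(sgn*l[...,0]>0)&(abs(l[...,1])<.2)
    q=l[m]; k=np.polyfit(q[:,1],q[:,0],1); print('rail fit',len(q),np.degrees(k[0]),k[1])
go(.44,.168,.10); st()
E
```

```text
tray [-0.007  0.074]
collar [-0.13   0.003]
pin [-0.156 -0.037]
c [-0.09   0.375]
c2 [-0.186  0.284]
c3 [-0.193  0.182]
slot [ 0.6196 -0.0086]
slot [0.6239 0.0463]
slot [0.6282 0.1011]
rail fit 520 0.5478454437365272 -0.08452098055465676
rail fit 483 -0.017618333388041033 0.08016786235508301
shift rows(now-axes) [-12.27 -11.     4.07] (lane-axes) [-13.53   9.42   4.06] turn [-3.000e-02  1.000e-02  1.919e+01]
0.1 [0.1902 0.5947 0.2217] R [[-0.952, 0.305, -0.001], [0.305, 0.952, -0.002], [0.0, -0.002, -1.0]] j [ 1.08  0.53  1.43  0.    1.18 -0.18] w 1.006094582941543 0.0 [0.1 0.1 0.3]
```

Request:
carry_out:
  moves:
    - [[0,0,0,0,0,0,1],[0,0,0,0,0,0,1],[0,0,0,0,0,0,1],[0,0,0,0,0,0,1],[0,0,0,0,0,0,1],[0,0,0,0,0,0,1],[0,0,0,0,0,0,1],[0,0,0,0,0,0,1],[0,0,0,0,0,0,1],[0,0,0,0,0,0,1],[0,0,0,0,0,0,1],[0,0,0,0,0,0,1],[0,0,0,0,0,0,1],[0,0,0,0,0,0,1],[0,0,0,0,0,0,1],[0,0,0,0,0,0,1],[0,0,0,0,0,0,1],[0,0,0,0,0,0,1],[0,0,0,0,0,0,1],[0,0,0,0,0,0,0.2]]

```text
time_s: 1.77
position: [0.1903, 0.5949, 0.222]
orientation: [2.309, 2.129, -0.002]
ft_force: [0.3, 1.1, -0.1]
gripper_width: 1.0
gripper_force: 0.0
```

```bash
echo '{"yaw":-0.0785,"o":[0.616,-0.0285]}'>lane.json; python3 - <<'E'
from h import *
go(.455,.269,.08); st()
E
```

```text
shift rows(now-axes) [-10.11   9.68   4.74] (lane-axes) [-10.14   9.65   4.73] turn [-0.01  0.02 -0.04]
1.7667 [0.1903 0.5949 0.222 ] R [[0.081, 0.997, -0.001], [0.997, -0.081, -0.001], [-0.001, -0.0, -1.0]] j [ 1.08  0.53  1.43 -0.    1.18  1.16] w 1.0004976634672917 0.0 [ 0.3  1.1 -0.1]
```

Request:
carry_out:
  moves:
    - [[90,-0.84,0.8,0.2,0,0,0],[90,-0.84,0.8,0.2,0,0,0],[90,-0.84,0.8,0.2,0,0,0],[90,-0.84,0.8,0.2,0,0,0],[90,-0.84,0.8,0.2,0,0,0],[90,-0.84,0.8,0.2,0,0,0],[90,-0.84,0.8,0.2,0,0,0],[90,-0.84,0.8,0.4,0,0,0],[90,-0.84,0.8,0.6,0,0,0],[90,-0.84,0.8,0.6,0,0,0],[90,-0.84,0.8,0.6,0,0,0],[90,-0.84,0.8,0.6,0,0,0],[90,0,0,0.5,0,0,0],[90,0,0,0,0,0,0],[90,0,0,0,0,0,0]]

```text
time_s: 3.02
position: [0.4528, 0.2704, 0.0808]
orientation: [-2.307, -2.13, 0.004]
ft_force: [0.5, 0.5, 0.1]
gripper_width: 0.647
gripper_force: 0.0
```

```bash
python3 - <<'E'
from h import *
p,d=snap('scene','s2.png')
im=cv2.imread('pics/s2.png'); cv2.imwrite('pics/s2c.png',cv2.resize(im[120:300,330:530],None,fx=3,fy=3))
go(.455,.269,.010); st()
E
```

```text
shift rows(now-axes) [-0.07  0.07  2.39] (lane-axes) [-0.07  0.07  2.39] turn [-0.02  0.    0.  ]
3.0667 [0.453  0.2712 0.0816] R [[0.078, 0.997, -0.001], [0.997, -0.078, -0.0], [-0.0, -0.001, -1.0]] j [0.33 0.61 1.79 0.   0.73 0.41] w 0.6454655711546137 0.0 [0.8 0.4 0.5]
```

View pics/s2c.png

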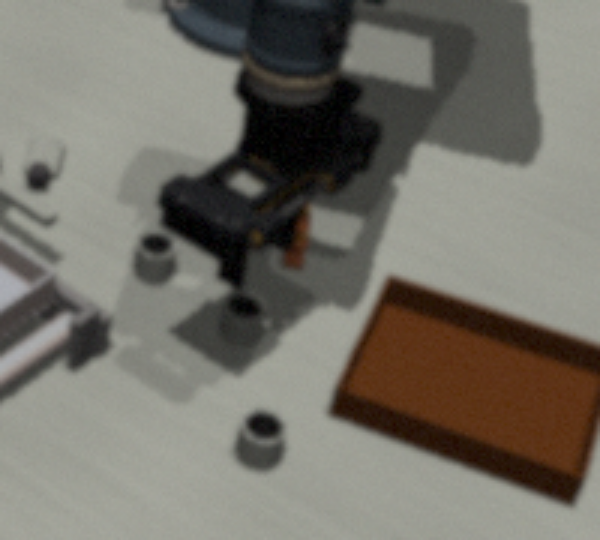

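The gripper is hovering over the middle coupling (about (241,315) in the crop). I'll lower it and grasp.

Request:
carry_out:
  moves:
    - [[90,-0.04,0.05,0.6,0,0,0],[90,0,0,0.6,0,0,0],[90,0,0,0.6,0,0,0],[90,0,0,0.55,0,0,0],[90,0,0,0,0,0,0],[255,0,0,0,0,0,0],[255,0,0,0,0,0,0],[255,0,0,0,0,0,0],[255,0,0,0,0,0,0],[255,0,0,0,0,0,0],[255,0,0,0,0,0,0],[255,0,0,-0.5,0,0,0],[255,0,0,-1,0,0,0],[255,0,0,-1,0,0,0],[255,0,0,-1,0,0,0],[255,0,0,-0.5,0,0,0],[255,0,0,0,0,0,0]]
  force: 30

```text
time_s: 4.48
position: [0.4574, 0.2704, 0.1347]
orientation: [2.305, 2.129, 0.012]
ft_force: [0.5, 0.5, -1.6]
gripper_width: 0.409
gripper_force: 30.0
```

```bash
python3 - <<'E'
from h import *
st()
for y in(.02,.075,.13): go(*world(0,y),.055)
E
```

```text
4.4833 [0.4574 0.2704 0.1347] R [[0.079, 0.997, 0.008], [0.997, -0.079, 0.003], [0.003, 0.008, -1.0]] j [ 0.32  0.53  1.76 -0.    0.85  0.4 ] w 0.4094306053637519 29.99996144324541 [ 0.5  0.5 -1.6]
shift rows(now-axes) [-8.86  6.04  2.68] (lane-axes) [-8.85  6.05  2.66] turn [ 0.11 -0.05 -0.01]
shift rows(now-axes) [-7.02  6.04  2.68] (lane-axes) [-7.02  6.05  2.66] turn [ 0.11 -0.05 -0.01]
shift rows(now-axes) [-5.19  6.03  2.69] (lane-axes) [-5.19  6.05  2.66] turn [ 0.11 -0.05 -0.01]
```

Request:
carry_out:
  moves:
    - [[255,-0.88,0.6,0,0,0,0],[255,-0.88,0.6,0,0,0,0],[255,-0.88,0.6,0,0,0,0],[255,-0.88,0.6,0,0,0,0],[255,-0.88,0.6,0,0,0,0],[255,-0.88,0.6,0,0,0,0],[255,-0.88,0.6,0,0,0,0],[255,-0.88,0.6,0,0,0,0],[255,-0.88,0.6,0,0,0,0],[255,-0.88,0.6,0,0,0,0],[255,0,0,0.3,0,0,0],[255,0,0,0.6,0,0,0],[255,0,0,0.6,0,0,0],[255,0,0,0,0,0,0],[255,0,0,0,0,0,0]]

```text
time_s: 5.73
position: [0.6114, -0.0074, 0.0838]
orientation: [-2.305, -2.128, 0.005]
ft_force: [0.5, -0.3, -1.4]
gripper_width: 0.404
gripper_force: 30.0
```

```bash
python3 - <<'E'
from h import *
st(); go(*world(0,.02),.051); print(lane(state()['position']))
p,d=snap('scene','s3.png')
im=cv2.imread('pics/s3.png'); cv2.imwrite('pics/s3c.png',cv2.resize(im[120:300,200:440],None,fx=3,fy=3))
E
```

```text
5.7333 [ 0.6114 -0.0074  0.0838] R [[0.079, 0.997, -0.005], [0.997, -0.079, 0.001], [0.001, -0.005, -1.0]] j [-0.19  0.69  1.57  0.    0.88 -0.12] w 0.403527138139687 29.99988596420735 [ 0.5 -0.3 -1.4]
shift rows(now-axes) [-0.02  0.21  1.09] (lane-axes) [-0.02  0.21  1.09] turn [-0.08 -0.01 -0.01]
[-0.00621653  0.02071365]
```

View pics/s3c.png

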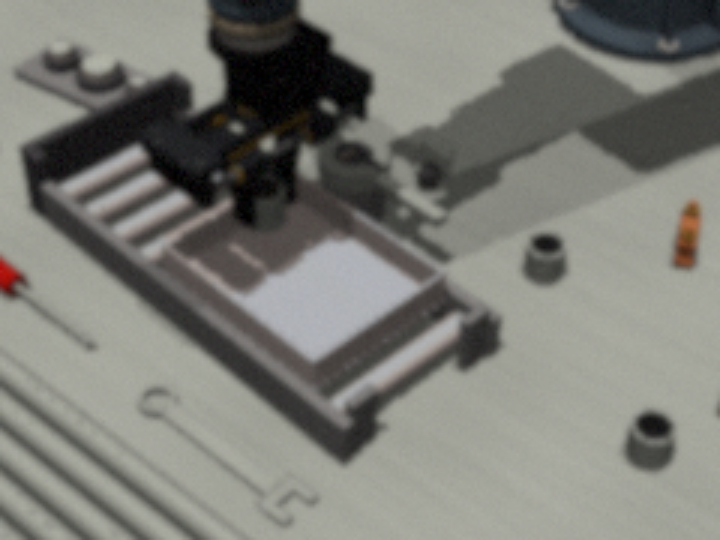

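The coupling is inside the tray, over its -y part (about (265,205) in the crop). I'll set it down and release.

Request:
carry_out:
  moves:
    - [[255,0,0.2,0.4,0,0,0],[255,0,0,0.4,0,0,0],[255,0,0,0.24,0,0,0],[255,0,0,0,0,0,0],[130,0,0,0,0,0,0],[100,0,0,0,0,0,0],[100,0,0,0,0,0,0],[100,0,0,-0.4,0,0,0],[100,0,0,-1,0,0,0],[100,0,0,-1,0,0,0],[100,0,0,-0.6,0,0,0],[100,0,0,0,0,0,0]]

```text
time_s: 6.78
position: [0.6231, -0.0089, 0.1512]
orientation: [2.301, 2.125, 0.011]
ft_force: [-0.7, 0.0, 1.1]
gripper_width: 0.607
gripper_force: 0.0
```

```bash
cat >> h.py <<'E'
def blobs(box=(140,120,480,300)):
    p,d=camera('top'); P=cloud('top',d); z=P[...,2]
    m=((z>.02)&(z<.06)).astype(np.uint8); n,l,s,c=cv2.connectedComponentsWithStats(m)
    for i in range(1,n):
        q=P[l==i]
        if 60<s[i,4]<170 and s[i,0]>box[0] and s[i,0]<box[2] and s[i,1]>box[1]:
            t=q[q[:,2]>np.percentile(q[:,2],95)-.006]; print(np.round(c[i]),s[i,4],((t.max(0)+t.min(0))/2).round(3))
E
python3 - <<'E'
from h import *
st(); blobs(); go(.44,.168,.08)
E
```

```text
6.7833 [ 0.6231 -0.0089  0.1512] R [[0.079, 0.997, 0.011], [0.997, -0.079, -0.002], [-0.001, 0.011, -1.0]] j [-0.19  0.61  1.51  0.    1.01 -0.11] w 0.6071484180969945 0.0 [-0.7  0.   1.1]
[444. 153.] 80 [ 0.701 -0.339  0.056]
[325. 163.] 63 [0.668 0.041 0.041]
[228. 199.] 108 [0.558 0.352 0.037]
[464. 206.] 122 [ 0.519 -0.401  0.037]
[429. 211.] 75 [ 0.506 -0.291  0.035]
[167. 351.] 74 [0.092 0.543 0.056]
shift rows(now-axes) [ 5.39 -6.52  2.24] (lane-axes) [ 5.4  -6.5   2.29] turn [ 0.11  0.01 -0.01]
```

Coupling 3 is hidden by the arm, so I'll fetch the visible one at (0.558, 0.352).

Request:
carry_out:
  moves:
    - [[90,0.95,-0.14,0,0,0,0],[90,0.95,-0.14,0,0,0,0],[90,0.95,-0.14,0,0,0,0],[90,0.95,-0.14,0,0,0,0],[90,0.95,-0.14,0,0,0,0],[90,0.95,-0.14,0,0,0,0],[90,0.95,-0.14,0,0,0,0],[90,0.95,-0.14,0,0,0,0],[90,0.95,-0.14,0,0,0,0],[90,0.95,-0.14,0,0,0,0],[90,0.95,-0.14,0.5,0,0,0],[90,0.95,-0.14,0.5,0,0,0],[90,0,0,0.8,0,0,0],[90,0,0,0.4,0,0,0],[90,0,0,0,0,0,0],[90,0,0,0,0,0,0]]

```text
time_s: 8.17
position: [0.5954, 0.3354, 0.0775]
orientation: [-2.308, -2.13, 0.005]
ft_force: [-0.0, 0.4, -0.3]
gripper_width: 0.648
gripper_force: 0.0
```

```bash
python3 - <<'E'
from h import *
st(); blobs(); go(.558,.352,.011)
E
```

```text
8.1667 [0.5954 0.3354 0.0775] R [[0.08, 0.997, -0.003], [0.997, -0.08, -0.001], [-0.002, -0.003, -1.0]] j [ 0.35  0.78  1.38 -0.    0.99  0.43] w 0.647618204839464 0.0 [-0.   0.4 -0.3]
[444. 153.] 84 [ 0.695 -0.349  0.056]
[168. 171.] 65 [0.651 0.543 0.042]
[464. 206.] 122 [ 0.52  -0.4    0.035]
[430. 211.] 79 [ 0.503 -0.291  0.034]
[285. 235.] 102 [0.44  0.168 0.037]
[260. 270.] 95 [0.332 0.249 0.044]
shift rows(now-axes) [ 0.44 -1.33  2.26] (lane-axes) [ 0.44 -1.33  2.26] turn [-0.01  0.01 -0.03]
```

Request:
carry_out:
  moves:
    - [[90,0.22,-0.67,0,0,0,0],[90,0.22,-0.66,0,0,0,0],[90,0,0,0,0,0,0],[90,0,0,0.5,0,0,0],[90,0,0,0.6,0,0,0],[90,0,0,0.6,0,0,0],[90,0,0,0.55,0,0,0],[90,0,0,0,0,0,0],[255,0,0,0,0,0,0],[255,0,0,0,0,0,0],[255,0,0,0,0,0,0],[255,0,0,0,0,0,0],[255,0,0,0,0,0,0],[255,0,0,-0.5,0,0,0],[255,0,0,-1,0,0,0],[255,0,0,-1,0,0,0],[255,0,0,-1,0,0,0],[255,0,0,-0.5,0,0,0],[255,0,0,0,0,0,0]]

```text
time_s: 9.8
position: [0.5604, 0.3543, 0.1363]
orientation: [2.305, 2.13, 0.014]
ft_force: [0.3, 0.0, -0.6]
gripper_width: 0.408
gripper_force: 30.0
```

```bash
python3 - <<'E'
from h import *
st(); go(*world(0,.075),.09)
E
```

```text
9.8 [0.5604 0.3543 0.1363] R [[0.079, 0.997, 0.009], [0.997, -0.079, 0.004], [0.004, 0.008, -1.0]] j [0.4  0.67 1.41 0.   1.05 0.47] w 0.4083861803639305 29.999432265758514 [ 0.3  0.  -0.6]
shift rows(now-axes) [-10.08   2.84   1.52] (lane-axes) [-10.08   2.85   1.54] turn [ 0.12 -0.06 -0.01]
```

Request:
carry_out:
  moves:
    - [[255,-0.84,0.24,0,0,0,0],[255,-0.84,0.24,0,0,0,0],[255,-0.84,0.24,0,0,0,0],[255,-0.84,0.24,0,0,0,0],[255,-0.84,0.24,0,0,0,0],[255,-0.84,0.24,0,0,0,0],[255,-0.84,0.24,0,0,0,0],[255,-0.84,0.24,0,0,0,0],[255,-0.84,0.24,0,0,0,0],[255,-0.84,0.24,0,0,0,0],[255,-0.84,0.24,0,0,0,0],[255,-0.84,0.24,0,0,0,0],[255,0,0,0.5,0,0,0],[255,0,0,0.5,0,0,0],[255,0,0,0.5,0,0,0],[255,0,0,0,0,0,0],[255,0,0,0,0,0,0]]

```text
time_s: 11.22
position: [0.6181, 0.0448, 0.0844]
orientation: [-2.305, -2.129, 0.005]
ft_force: [0.1, 0.6, -0.9]
gripper_width: 0.404
gripper_force: 30.0
```

```bash
python3 - <<'E'
from h import *
st(); go(*world(0,.075),.051)
p,d=snap('scene','s4.png')
im=cv2.imread('pics/s4.png'); cv2.imwrite('pics/s4c.png',cv2.resize(im[120:300,200:440],None,fx=3,fy=3))
E
```

```text
11.2167 [0.6181 0.0448 0.0844] R [[0.079, 0.997, -0.005], [0.997, -0.079, 0.0], [0.0, -0.005, -1.0]] j [-0.11  0.7   1.55 -0.    0.9  -0.03] w 0.4036135672224897 29.99951273202896 [ 0.1  0.6 -0.9]
shift rows(now-axes) [0.06 0.13 1.11] (lane-axes) [0.06 0.12 1.11] turn [-0.07 -0.   -0.01]
```

View pics/s4c.png

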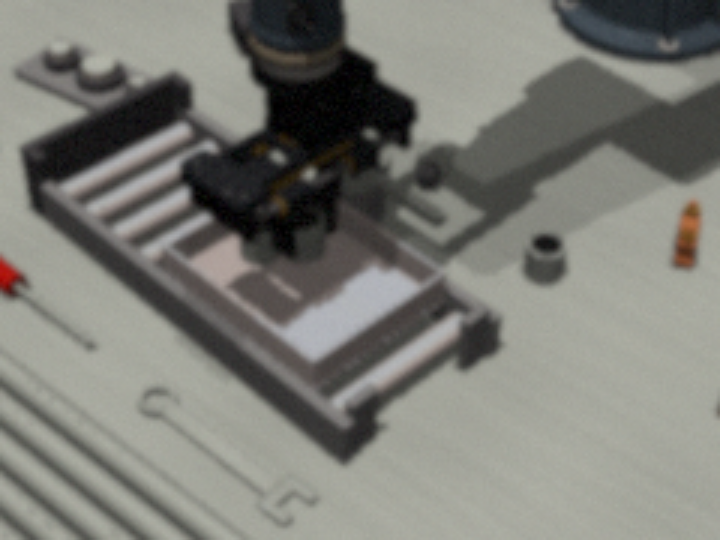

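The first coupling is standing in the tray near (257,245) and the tray hasn't moved. I'll place the second.

Request:
carry_out:
  moves:
    - [[255,0.05,0.12,0.4,0,0,0],[255,0,0,0.4,0,0,0],[255,0,0,0.27,0,0,0],[255,0,0,0,0,0,0],[130,0,0,0,0,0,0],[100,0,0,0,0,0,0],[100,0,0,0,0,0,0],[100,0,0,-0.4,0,0,0],[100,0,0,-1,0,0,0],[100,0,0,-1,0,0,0],[100,0,0,-0.6,0,0,0],[100,0,0,0,0,0,0]]

```text
time_s: 12.27
position: [0.6273, 0.0456, 0.1507]
orientation: [2.301, 2.126, 0.012]
ft_force: [0.7, -0.1, 0.6]
gripper_width: 0.608
gripper_force: 0.0
```

```bash
python3 - <<'E'
from h import *
st(); blobs(); go(.44,.168,.08)
E
```

```text
12.2667 [0.6273 0.0456 0.1507] R [[0.079, 0.997, 0.012], [0.997, -0.079, -0.001], [-0.0, 0.012, -1.0]] j [-0.1   0.61  1.5   0.    1.02 -0.03] w 0.6077020268483776 0.0 [ 0.7 -0.1  0.6]
[444. 153.] 82 [ 0.699 -0.347  0.056]
[303. 164.] 69 [0.667 0.109 0.042]
[278. 196.] 64 [0.571 0.188 0.057]
[464. 206.] 121 [ 0.515 -0.401  0.037]
[430. 211.] 75 [ 0.506 -0.291  0.037]
shift rows(now-axes) [ 3.58 -6.51  2.23] (lane-axes) [ 3.58 -6.49  2.28] turn [ 0.11  0.   -0.01]
```

Request:
carry_out:
  moves:
    - [[90,0.45,-0.81,0,0,0,0],[90,0.45,-0.81,0,0,0,0],[90,0.45,-0.81,0,0,0,0],[90,0.45,-0.81,0,0,0,0],[90,0.45,-0.81,0,0,0,0],[90,0.45,-0.81,0.2,0,0,0],[90,0.45,-0.81,0.5,0,0,0],[90,0.45,-0.81,0.5,0,0,0],[90,0,0,0.5,0,0,0],[90,0,0,0.3,0,0,0],[90,0,0,0,0,0,0],[90,0,0,0,0,0,0]]

```text
time_s: 13.32
position: [0.439, 0.1687, 0.0839]
orientation: [-2.308, -2.131, 0.0]
ft_force: [0.3, -0.9, 1.0]
gripper_width: 0.643
gripper_force: 0.0
```

```bash
python3 - <<'E'
from h import *
st(); go(.44,.168,.011)
p,d=snap('scene'); P=cloud('scene',d)
m=(abs(P[...,2]-.03)<.012)&(abs(P[...,0]-.44)<.06)&(abs(P[...,1]-.168)<.06); q=P[m]
print(len(q), q.min(0).round(3),q.max(0).round(3))
E
```

```text
13.3167 [0.439  0.1687 0.0839] R [[0.08, 0.997, -0.0], [0.997, -0.08, -0.0], [-0.0, -0.0, -1.0]] j [ 0.13  0.56  1.94 -0.    0.64  0.21] w 0.6427000406020635 0.0 [ 0.3 -0.9  1. ]
shift rows(now-axes) [-0.02  0.04  2.43] (lane-axes) [-0.02  0.03  2.43] turn [-0.    0.   -0.02]
147 [0.424 0.155 0.018] [0.459 0.19  0.038]
```

Request:
carry_out:
  moves:
    - [[90,0,0,0.6,0,0,0],[90,0,0,0.6,0,0,0],[90,0,0,0.6,0,0,0],[90,0,0,0.6,0,0,0],[90,0,0,0,0,0,0],[255,0,0,0,0,0,0],[255,0,0,0,0,0,0],[255,0,0,0,0,0,0],[255,0,0,0,0,0,0],[255,0,0,0,0,0,0],[255,0,0,-0.5,0,0,0],[255,0,0,-1,0,0,0],[255,0,0,-1,0,0,0],[255,0,0,-1,0,0,0],[255,0,0,-0.5,0,0,0],[255,0,0,0,0,0,0]]

```text
time_s: 14.7
position: [0.4404, 0.1694, 0.1357]
orientation: [2.304, 2.129, 0.01]
ft_force: [0.0, -0.1, -1.0]
gripper_width: 0.404
gripper_force: 30.0
```

```bash
python3 - <<'E'
from h import *
st(); go(*world(0,.13),.09)
E
```

```text
14.7 [0.4404 0.1694 0.1357] R [[0.079, 0.997, 0.008], [0.997, -0.079, 0.001], [0.002, 0.008, -1.0]] j [0.13 0.46 1.9  0.   0.77 0.21] w 0.40381532316854646 29.998369216918945 [ 0.  -0.1 -1. ]
shift rows(now-axes) [-1.78  6.34  1.57] (lane-axes) [-1.78  6.35  1.52] turn [ 0.11 -0.02 -0.01]
```

Request:
carry_out:
  moves:
    - [[255,-0.22,0.79,0,0,0,0],[255,-0.22,0.79,0,0,0,0],[255,-0.22,0.79,0,0,0,0],[255,-0.22,0.79,0,0,0,0],[255,-0.22,0.79,0,0,0,0],[255,-0.22,0.79,0,0,0,0],[255,-0.22,0.79,0,0,0,0],[255,-0.22,0.79,0,0,0,0],[255,0,0,0.5,0,0,0],[255,0,0,0.5,0,0,0],[255,0,0,0.5,0,0,0],[255,0,0,0,0,0,0],[255,0,0,0,0,0,0]]

```text
time_s: 15.78
position: [0.6212, 0.1013, 0.085]
orientation: [-2.305, -2.129, 0.006]
ft_force: [-0.3, -0.3, -1.0]
gripper_width: 0.403
gripper_force: 30.0
```

```bash
python3 - <<'E'
from h import *
st(); go(*world(0,.13),.051)
p,d=snap('scene','s5.png')
im=cv2.imread('pics/s5.png'); cv2.imwrite('pics/s5c.png',cv2.resize(im[120:300,200:440],None,fx=3,fy=3))
E
```

```text
15.7833 [0.6212 0.1013 0.085 ] R [[0.079, 0.997, -0.005], [0.997, -0.079, 0.0], [-0.0, -0.005, -1.0]] j [-0.02  0.71  1.52 -0.    0.91  0.06] w 0.4033733723873572 29.9985471367836 [-0.3 -0.3 -1. ]
shift rows(now-axes) [0.01 0.17 1.13] (lane-axes) [0.01 0.17 1.13] turn [-0.07  0.   -0.01]
```

View pics/s5c.png

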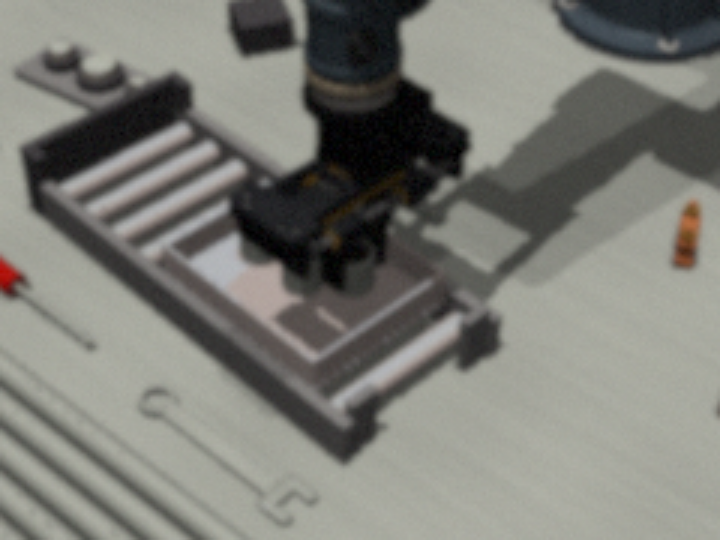

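Two couplings are standing in the tray at about (257,248) and (297,275), with the third held above it. I'll place it, then rise and back away to +y.

Request:
carry_out:
  moves:
    - [[255,0,0.17,0.4,0,0,0],[255,0,0,0.4,0,0,0],[255,0,0,0.29,0,0,0],[255,0,0,0,0,0,0],[130,0,0,0,0,0,0],[100,0,0,0,0,0,0],[100,0,0,0,0,0,0],[100,0,0,-0.4,0,0,0],[100,0,0,-1,0,0,0],[100,0,0,-1,0,0,0],[100,0,0,-0.6,0,0,0],[255,1,0,0,0,0,0],[255,1,0,0,0,0,0],[255,1,0,0,0,0,0],[255,1,0,0,0,0,0],[255,1,0,0,0,0,0],[255,1,0,0,0,0,0],[255,0,0,0,0,0,0],[255,0,0,0,0,0,0]]

```text
time_s: 17.42
position: [0.6424, 0.2822, 0.146]
orientation: [2.303, 2.134, 0.003]
ft_force: [-0.2, 0.5, 0.1]
gripper_width: 0.087
gripper_force: 0.0
```

```bash
python3 - <<'E'
from h import *
st(); print(lane(state()['position']))
p,d=snap('top','t6.png'); im=cv2.imread('pics/t6.png'); cv2.imwrite('pics/t6c.png',cv2.resize(im[120:290,200:400],None,fx=3.5,fy=3.5,interpolation=cv2.INTER_CUBIC))
E
```

```text
17.4167 [0.6424 0.2822 0.146 ] R [[0.076, 0.997, 0.002], [0.997, -0.076, 0.0], [0.0, 0.002, -1.0]] j [ 0.26  0.71  1.29 -0.    1.14  0.33] w 0.08717456680654177 0.0 [-0.2  0.5  0.1]
[0.00196166 0.31180649]
```

View pics/t6c.png

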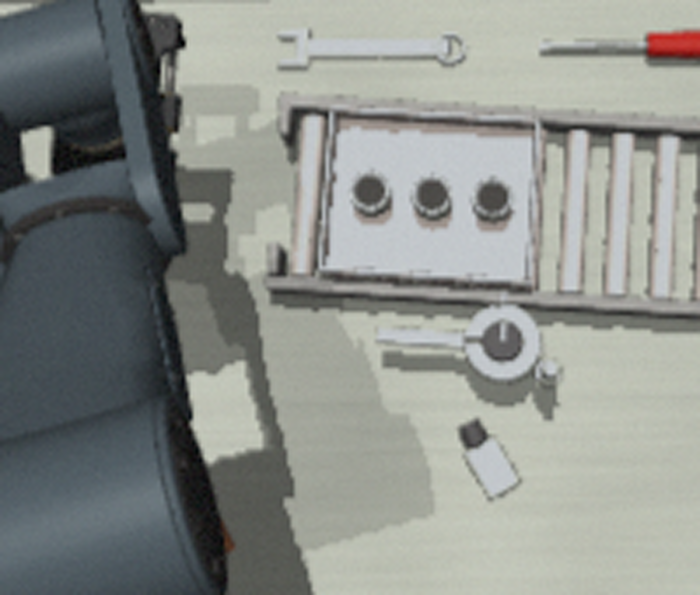

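All three couplings are standing in the tray at (370,193), (432,197) and (491,200), and the tray is still at the loading end. I'll lower the closed fingers behind it and push gently.

Request:
carry_out:
  moves:
    - [[255,0,0,0.7,0,0,0],[255,0,0,0.8,0,0,0],[255,0,0,0.8,0,0,0],[255,0,0,0.8,0,0,0],[255,-0.7,-0.05,0,0,0,0],[255,-0.7,0,0,0,0,0],[255,-0.7,0,0,0,0,0],[255,-0.7,0,0,0,0,0],[255,-0.7,0,0,0,0,0],[255,-0.3,0,0,0,0,0],[255,-0.1,0,0,0,0,0],[255,-0.1,0,0,0,0,0],[255,-0.1,0,0,0,0,0],[255,-0.1,0,0,0,0,0],[255,-0.1,0,0,0,0,0],[255,-0.15,0,0,0,0,0],[255,-0.2,0,0,0,0,0],[255,-0.2,0,0,0,0,0]]

```text
time_s: 18.97
position: [0.6293, 0.1356, 0.0516]
orientation: [-2.307, -2.132, -0.0]
ft_force: [-0.5, 1.1, 0.9]
gripper_width: 0.005
gripper_force: 0.7
```

```bash
cat >> h.py <<'E'
def tray(save=None):
    p,d=snap('top',save); P=cloud('top',d); l=(P[...,:2]-O)@np.array([Lx,Ly]).T
    m=(abs(l[...,0])<.06)&(abs(P[...,2]-.042)<.006); q=l[m][:,1]
    h,e=np.histogram(q,np.arange(-.22,.22,.01)); print('tray floor hist',dict(zip(np.round(e[:-1],2).tolist(),h.tolist())))
E
python3 - <<'E'
from h import *
st(); print(lane(state()['position'])); tray()
E
```

```text
18.9667 [0.6293 0.1356 0.0516] R [[0.078, 0.997, -0.0], [0.997, -0.078, 0.0], [0.0, -0.0, -1.0]] j [0.04 0.77 1.5  0.   0.87 0.12] w 0.004617429372228798 0.6777605228126049 [-0.5  1.1  0.9]
[0.00035363 0.16460116]
tray floor hist {-0.22: 0, -0.21: 23, -0.2: 2, -0.19: 12, -0.18: 24, -0.17: 0, -0.16: 0, -0.15: 12, -0.14: 29, -0.13: 1, -0.12: 0, -0.11: 13, -0.1: 31, -0.09: 1, -0.08: 0, -0.07: 8, -0.06: 26, -0.05: 4, -0.04: 32, -0.03: 104, -0.02: 88, -0.01: 72, 0.0: 68, 0.01: 70, 0.02: 100, 0.03: 97, 0.04: 76, 0.05: 60, 0.06: 67, 0.07: 89, 0.08: 96, 0.09: 82, 0.1: 69, 0.11: 52, 0.12: 6, 0.13: 0, 0.14: 0, 0.15: 0, 0.16: 0, 0.17: 0, 0.18: 0, 0.19: 0, 0.2: 0}
```

The tray is moving with the fingers. I'll keep pushing.

Request:
carry_out:
  moves:
    - [[255,-0.2,0,0,0,0,0],[255,-0.25,0,0,0,0,0],[255,-0.25,0,0,0,0,0],[255,-0.25,0,0,0,0,0],[255,-0.25,0,0,0,0,0],[255,-0.25,0,0,0,0,0],[255,-0.25,0,0,0,0,0],[255,-0.25,0,0,0,0,0],[255,-0.25,0,0,0,0,0],[255,-0.25,0,0,0,0,0],[255,-0.25,0,0,0,0,0],[255,-0.25,0,0,0,0,0],[255,-0.25,0,0,0,0,0],[255,-0.25,0,0,0,0,0],[255,-0.25,0,0,0,0,0],[255,-0.25,0,0,0,0,0],[255,-0.2,0,0,0,0,0],[255,-0.2,0,0,0,0,0],[255,-0.15,0,0,0,0,0]]

```text
time_s: 20.6
position: [0.6189, -0.0002, 0.0516]
orientation: [2.308, 2.131, 0.0]
ft_force: [-1.3, 0.8, 0.4]
gripper_width: 0.003
gripper_force: 0.6
```

```bash
python3 - <<'E'
from h import *
st(); print(lane(state()['position'])); tray()
E
```

```text
20.6 [ 6.189e-01 -2.000e-04  5.160e-02] R [[0.08, 0.997, 0.001], [0.997, -0.08, -0.0], [-0.0, 0.001, -1.0]] j [-0.18  0.74  1.57 -0.    0.82 -0.1 ] w 0.0026121956887145154 0.6238105706870556 [-1.3  0.8  0.4]
[0.00071253 0.02844803]
tray floor hist {-0.22: 0, -0.21: 23, -0.2: 2, -0.19: 16, -0.18: 9, -0.17: 105, -0.16: 87, -0.15: 69, -0.14: 69, -0.13: 70, -0.12: 98, -0.11: 98, -0.1: 80, -0.09: 62, -0.08: 67, -0.07: 87, -0.06: 94, -0.05: 61, -0.04: 1, -0.03: 4, -0.02: 3, -0.01: 0, 0.0: 0, 0.01: 0, 0.02: 0, 0.03: 0, 0.04: 0, 0.05: 0, 0.06: 0, 0.07: 0, 0.08: 0, 0.09: 0, 0.1: 0, 0.11: 1, 0.12: 0, 0.13: 0, 0.14: 23, 0.15: 18, 0.16: 0, 0.17: 2, 0.18: 31, 0.19: 14, 0.2: 0}
```

Request:
carry_out:
  moves:
    - [[255,-0.12,0,0,0,0,0],[255,-0.12,0,0,0,0,0],[255,-0.12,0,0,0,0,0],[255,-0.12,0,0,0,0,0],[255,-0.1,0,0,0,0,0],[255,-0.1,0,0,0,0,0],[255,-0.1,0,0,0,0,0],[255,-0.05,0,0,0,0,0],[255,-0.05,0,0,0,0,0],[255,0,0,0,0,0,0],[255,0,0,0,0,0,0]]

```text
time_s: 21.57
position: [0.6162, -0.0257, 0.0514]
orientation: [-2.307, -2.131, 0.001]
ft_force: [-0.6, -0.6, -0.7]
gripper_width: 0.008
gripper_force: 0.0
```

```bash
python3 - <<'E'
from h import *
st(); print(lane(state()['position']))
E
```

```text
21.5667 [ 0.6162 -0.0257  0.0514] R [[0.079, 0.997, -0.001], [0.997, -0.079, -0.0], [-0.0, -0.001, -1.0]] j [-0.22  0.74  1.58 -0.    0.82 -0.14] w 0.007855396249899423 0.0 [-0.6 -0.6 -0.7]
[-3.81513497e-05  2.83378066e-03]
```

Request:
carry_out:
  moves:
    - [[255,-0.05,0,0,0,0,0],[255,-0.05,0,0,0,0,0],[255,-0.05,0,0,0,0,0],[255,0,0,0,0,0,0],[255,0,0,0,0,0,0]]

```text
time_s: 21.98
position: [0.616, -0.0281, 0.0514]
orientation: [-2.307, -2.128, -0.003]
ft_force: [1.6, 6.0, -0.2]
gripper_width: 0.007
gripper_force: 3.1
```

```bash
python3 - <<'E'
from h import *
print(lane(state()['position']),state()['ft_force']); tray()
E
```

```text
[-5.68086804e-05  4.26508057e-04] [ 1.57217248  5.97678715 -0.18506451]
tray floor hist {-0.22: 0, -0.21: 0, -0.2: 88, -0.19: 98, -0.18: 79, -0.17: 67, -0.16: 73, -0.15: 93, -0.14: 101, -0.13: 73, -0.12: 62, -0.11: 63, -0.1: 75, -0.09: 75, -0.08: 14, -0.07: 0, -0.06: 1, -0.05: 0, -0.04: 0, -0.03: 0, -0.02: 0, -0.01: 0, 0.0: 0, 0.01: 0, 0.02: 0, 0.03: 0, 0.04: 0, 0.05: 0, 0.06: 0, 0.07: 0, 0.08: 0, 0.09: 4, 0.1: 23, 0.11: 11, 0.12: 0, 0.13: 0, 0.14: 25, 0.15: 7, 0.16: 0, 0.17: 0, 0.18: 18, 0.19: 9, 0.2: 2}
```

6 N against the stop with the floor spanning -0.20 to -0.08, so the tray is home. I'll back off, rise and head for the pin.

Request:
carry_out:
  moves:
    - [[255,0.2,0,0,0,0,0],[255,0.3,0,0,0,0,0],[255,0,0,-0.5,0,0,0],[255,0,0,-1,0,0,0],[255,0,0,-1,0,0,0],[255,0,0,-1,0,0,0],[255,0,0,-0.5,0,0,0],[150,0,0,0,0,0,0],[150,0,0,0,0,0,0]]

```text
time_s: 22.78
position: [0.6178, -0.0149, 0.1724]
orientation: [2.306, 2.131, 0.001]
ft_force: [-0.2, -0.2, -0.9]
gripper_width: 0.082
gripper_force: 0.0
```

```bash
python3 - <<'E'
from h import *
st(); print(lane(state()['position'])); tray('t7.png')
im=cv2.imread('pics/t7.png'); cv2.imwrite('pics/t7c.png',cv2.resize(im[140:290,260:440],None,fx=4,fy=4,interpolation=cv2.INTER_CUBIC))
go(*world(-.155,-.0365),.15)
for a in np.linspace(235.4,150,9): 
    r=np.radians(a); print(a.round(1),(np.array([-.128+.048*np.cos(r),.003+.048*np.sin(r)])).round(4))
E
```

```text
22.7833 [ 0.6178 -0.0149  0.1724] R [[0.079, 0.997, 0.002], [0.997, -0.079, -0.001], [-0.001, 0.002, -1.0]] j [-0.2   0.58  1.5  -0.    1.06 -0.13] w 0.08156137325119646 0.0 [-0.2 -0.2 -0.9]
[0.00073735 0.01369586]
tray floor hist {-0.22: 0, -0.21: 0, -0.2: 80, -0.19: 92, -0.18: 70, -0.17: 70, -0.16: 76, -0.15: 90, -0.14: 100, -0.13: 76, -0.12: 63, -0.11: 63, -0.1: 76, -0.09: 95, -0.08: 86, -0.07: 17, -0.06: 0, -0.05: 13, -0.04: 11, -0.03: 0, -0.02: 0, -0.01: 0, 0.0: 0, 0.01: 0, 0.02: 0, 0.03: 0, 0.04: 0, 0.05: 1, 0.06: 7, 0.07: 0, 0.08: 0, 0.09: 0, 0.1: 4, 0.11: 2, 0.12: 0, 0.13: 1, 0.14: 30, 0.15: 16, 0.16: 0, 0.17: 1, 0.18: 24, 0.19: 16, 0.2: 2}
shift rows(now-axes) [-1.68 -5.16  0.7 ] (lane-axes) [-1.68 -5.16  0.7 ] turn [-0.02  0.   -0.01]
235.4 [-0.1553 -0.0365]
224.7 [-0.1621 -0.0308]
214.0 [-0.1678 -0.0239]
203.4 [-0.1721 -0.016 ]
192.7 [-0.1748 -0.0076]
182.0 [-0.176   0.0013]
171.4 [-0.1755  0.0102]
160.7 [-0.1733  0.0189]
150.0 [-0.1696  0.027 ]
```

View pics/t7c.png

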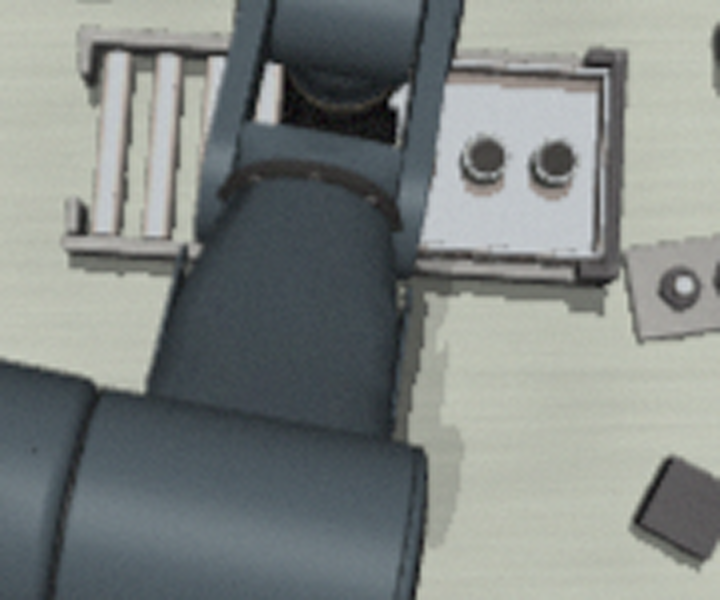

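The tray is against the stop at (610,160), with couplings visible at (484,158) and (554,163). Now to the pin.

Request:
carry_out:
  moves:
    - [[120,-0.24,-0.74,0,0,0,0],[120,-0.24,-0.74,0,0,0,0],[120,-0.24,-0.74,0,0,0,0],[120,-0.24,-0.74,0,0,0,0],[120,-0.24,-0.74,0,0,0,0],[120,-0.24,-0.74,0.2,0,0,0],[120,-0.24,-0.74,0.4,0,0,0],[120,0,0,0,0,0,0],[120,0,0,0,0,0,0]]

```text
time_s: 23.58
position: [0.456, -0.0524, 0.1518]
orientation: [-2.306, -2.127, 0.004]
ft_force: [0.2, -0.0, 0.6]
gripper_width: 0.525
gripper_force: 0.0
```

```bash
python3 - <<'E'
from h import *
st(); go(*world(-.155,-.0365),.086)
p,d=snap('scene','s8.png'); im=cv2.imread('pics/s8.png'); cv2.imwrite('pics/s8c.png',cv2.resize(im[110:230,240:400],None,fx=4,fy=4,interpolation=cv2.INTER_CUBIC))
P=cloud('scene',d); l=(P[...,:2]-O)@np.array([Lx,Ly]).T
m=(abs(P[...,2]-.1)<.018)&(abs(l[...,0]+.155)<.03)&(abs(l[...,1]+.036)<.03); print(m.sum(),l[m].min(0).round(3) if m.any() else '',l[m].max(0).round(3) if m.any() else '',np.median(l[m],0))
E
```

```text
23.5833 [ 0.456  -0.0524  0.1518] R [[0.081, 0.997, -0.005], [0.997, -0.081, 0.002], [0.002, -0.005, -1.0]] j [-0.36  0.42  1.91 -0.    0.82 -0.28] w 0.5251296334801211 0.0 [ 0.2 -0.   0.6]
shift rows(now-axes) [-0.01  0.1   2.19] (lane-axes) [-0.    0.09  2.19] turn [-0.08 -0.02 -0.03]
54 [-0.158 -0.042] [-0.143 -0.025] [-0.14953994 -0.03057451]
```

View pics/s8c.png

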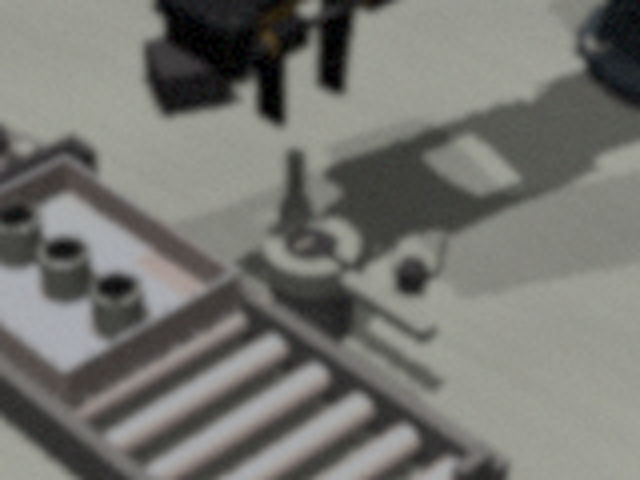

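The pin (295,180) is right below the open fingers. Lower and grip.

Request:
carry_out:
  moves:
    - [[120,0,0.08,0.5,0,0,0],[120,0,0,0.6,0,0,0],[120,0,0,0.6,0,0,0],[120,0,0,0.49,0,0,0],[120,0,0,0,0,0,0],[255,0,0,0,0,0,0],[255,0,0,0,0,0,0],[255,0,0,0,0,0,0],[255,0,0,0,0,0,0],[255,0,0,0,0,0,0],[255,0,0,0,0,0,0],[255,0,0,0,0,0,0]]
  force: 25

```text
time_s: 24.63
position: [0.4617, -0.0533, 0.0884]
orientation: [2.307, 2.13, 0.002]
ft_force: [2.2, 1.4, 2.4]
gripper_width: 0.15
gripper_force: 25.0
```

```bash
python3 - <<'E'
from h import *
st(); print(lane(state()['position']))
E
```

```text
24.6333 [ 0.4617 -0.0533  0.0884] R [[0.08, 0.997, 0.002], [0.997, -0.08, -0.0], [-0.0, 0.002, -1.0]] j [-0.36  0.55  1.95  0.    0.64 -0.28] w 0.15028648725975058 25.001368671655655 [2.2 1.4 2.4]
[-0.15184168 -0.03680731]
```

Request:
carry_out:
  moves:
    - [[255,0.07,-0.1,0,0,0,0],[255,0.07,-0.1,0,0,0,0],[255,0.09,-0.09,0,0,0,0],[255,0.09,-0.09,0,0,0,0],[255,0.1,-0.08,0,0,0,0],[255,0.1,-0.08,0,0,0,0],[255,0.11,-0.06,0,0,0,0],[255,0.11,-0.06,0,0,0,0],[255,0.12,-0.04,0,0,0,0],[255,0.12,-0.04,0,0,0,0],[255,0,0,0,0,0,0],[255,0,0,0,0,0,0]]

```text
time_s: 25.63
position: [0.444, -0.0239, 0.0884]
orientation: [2.303, 2.127, 0.004]
ft_force: [3.0, -5.5, -0.7]
gripper_width: 0.152
gripper_force: 25.0
```

```bash
python3 - <<'E'
from h import *
st(); print(lane(state()['position']))
p,d=snap('scene'); P=cloud('scene',d); l=(P[...,:2]-O)@np.array([Lx,Ly]).T
m=(abs(P[...,2]-.06)<.009)&(np.hypot(l[...,0]+.128,l[...,1]-.003)>.042)&(np.hypot(l[...,0]+.128,l[...,1]-.003)<.115)&(l[...,1]>.01); q=l[m]-[-.128,.003]; print(m.sum(),'collar angle',np.median(np.arctan2(q[:,0],q[:,1])))
E
```

```text
25.6333 [ 0.444  -0.0239  0.0884] R [[0.079, 0.997, 0.006], [0.997, -0.079, -0.003], [-0.003, 0.006, -1.0]] j [-0.31  0.53  2.   -0.    0.6  -0.22] w 0.15199034701175 25.029335492290556 [ 3.  -5.5 -0.7]
[-0.17185962 -0.0088678 ]
112 collar angle 0.6521515021913613
```

Request:
carry_out:
  moves:
    - [[255,0.12,-0.03,0,0,0,0],[255,0.12,-0.03,0,0,0,0],[255,0.125,-0.01,0,0,0,0],[255,0.125,-0.01,0,0,0,0],[255,0.125,0.01,0,0,0,0],[255,0.125,0.02,0,0,0,0],[255,0.12,0.03,0,0,0,0],[255,0.12,0.04,0,0,0,0],[255,0.11,0.05,0,0,0,0],[255,0.11,0.055,0,0,0,0],[255,0,0,0,0,0,0],[255,0,0,0,0,0,0]]

```text
time_s: 26.68
position: [0.4458, 0.0132, 0.0882]
orientation: [-2.306, -2.131, 0.005]
ft_force: [-3.8, -4.1, 6.0]
gripper_width: 0.15
gripper_force: 25.0
```

```bash
cat >> h.py <<'E'
def collar():
    p,d=snap('scene'); P=cloud('scene',d); l=(P[...,:2]-O)@np.array([Lx,Ly]).T-np.array([-.128,.003])
    r=np.hypot(l[...,0],l[...,1]); m=(abs(P[...,2]-.061)<.008)&(r>.05)&(r<.112)&(l[...,0]>-.01)&(l[...,1]>-.015); q=l[m]
    print(m.sum(),'q',np.round(np.percentile(np.arctan2(q[:,0],q[:,1]),[10,50,90]),3), 'by r',[(a,np.round(np.median(q[abs(r[m]-a)<.008],0),3).tolist()) for a in(.06,.08,.1)])
E
python3 - <<'E'
from h import *
st(); print(lane(state()['position'])); collar()
E
```

```text
26.6833 [0.4458 0.0132 0.0882] R [[0.079, 0.997, -0.004], [0.997, -0.079, -0.001], [-0.001, -0.004, -1.0]] j [-0.22  0.54  1.99 -0.    0.62 -0.14] w 0.150132292894191 24.96614111121744 [-3.8 -4.1  6. ]
[-0.1729255   0.02822517]
198 q [1.225 1.35  1.734] by r [(0.06, [0.058, 0.013]), (0.08, [0.077, 0.017]), (0.1, [0.098, 0.02])]
```

The collar reads about 1.36. Turn about 0.2 rad more.

Request:
carry_out:
  moves:
    - [[255,0.1,0.05,0,0,0,0],[255,0.1,0.05,0,0,0,0],[255,0.08,0.05,0,0,0,0],[255,0,0,0,0,0,0],[255,0,0,0,0,0,0],[255,0,0,0,0,0,0]]

```text
time_s: 27.23
position: [0.4497, 0.0216, 0.0881]
orientation: [-2.304, -2.129, 0.007]
ft_force: [-3.9, -3.3, 7.3]
gripper_width: 0.143
gripper_force: 24.7
```

```bash
python3 - <<'E'
from h import *
st(); print(lane(state()['position'])); collar()
E
```

```text
27.2333 [0.4497 0.0216 0.0881] R [[0.079, 0.997, -0.006], [0.997, -0.079, 0.0], [-0.0, -0.006, -1.0]] j [-0.2   0.54  1.98 -0.    0.63 -0.12] w 0.14284359498780264 24.720388781279325 [-3.9 -3.3  7.3]
[-0.16969615  0.0369025 ]
205 q [1.383 1.5   1.734] by r [(0.06, [0.06, 0.005]), (0.08, [0.078, 0.003]), (0.1, [0.099, 0.005])]
```

The pin is near the edge of the pads. I'll release, rise and check the mark.

Request:
carry_out:
  moves:
    - [[120,0,0,0,0,0,0],[120,0,0,0,0,0,0],[120,0,0,0,0,0,0],[120,0,0,-0.5,0,0,0],[120,0,0,-1,0,0,0],[120,0,0,-1,0,0,0],[120,0.5,0,-0.5,0,0,0],[120,1,0,0,0,0,0],[120,1,0,0,0,0,0],[120,1,0,0,0,0,0],[120,1,0,0,0,0,0],[120,1,0,0,0,0,0],[120,1,0,0,0,0,0],[120,1,0,0,0,0,0],[120,0,0,0,0,0,0]]

```text
time_s: 28.53
position: [0.4715, 0.2505, 0.1779]
orientation: [-2.303, -2.136, -0.006]
ft_force: [0.8, -0.5, -0.5]
gripper_width: 0.528
gripper_force: 0.0
```

```bash
python3 - <<'E'
from h import *
st(); print(lane(state()['position'])); collar(); tray('t9.png')
im=cv2.imread('pics/t9.png'); cv2.imwrite('pics/t9c.png',cv2.resize(im[150:250,300:430],None,fx=6,fy=6,interpolation=cv2.INTER_CUBIC))
E
```

```text
28.5333 [0.4715 0.2505 0.1779] R [[0.075, 0.997, 0.003], [0.997, -0.075, 0.003], [0.003, 0.002, -1.0]] j [0.28 0.46 1.71 0.   0.96 0.35] w 0.5284932693508513 0.0 [ 0.8 -0.5 -0.5]
[-0.16590015  0.2668283 ]
211 q [1.38  1.511 1.736] by r [(0.06, [0.06, 0.003]), (0.08, [0.078, 0.005]), (0.1, [0.099, 0.006])]
tray floor hist {-0.22: 0, -0.21: 0, -0.2: 81, -0.19: 95, -0.18: 73, -0.17: 68, -0.16: 71, -0.15: 92, -0.14: 99, -0.13: 87, -0.12: 63, -0.11: 67, -0.1: 80, -0.09: 90, -0.08: 94, -0.07: 74, -0.06: 66, -0.05: 76, -0.04: 85, -0.03: 97, -0.02: 43, -0.01: 2, 0.0: 0, 0.01: 5, 0.02: 35, 0.03: 2, 0.04: 0, 0.05: 3, 0.06: 36, 0.07: 8, 0.08: 0, 0.09: 0, 0.1: 24, 0.11: 9, 0.12: 0, 0.13: 0, 0.14: 25, 0.15: 15, 0.16: 0, 0.17: 1, 0.18: 28, 0.19: 14, 0.2: 0}
```

View pics/t9c.png

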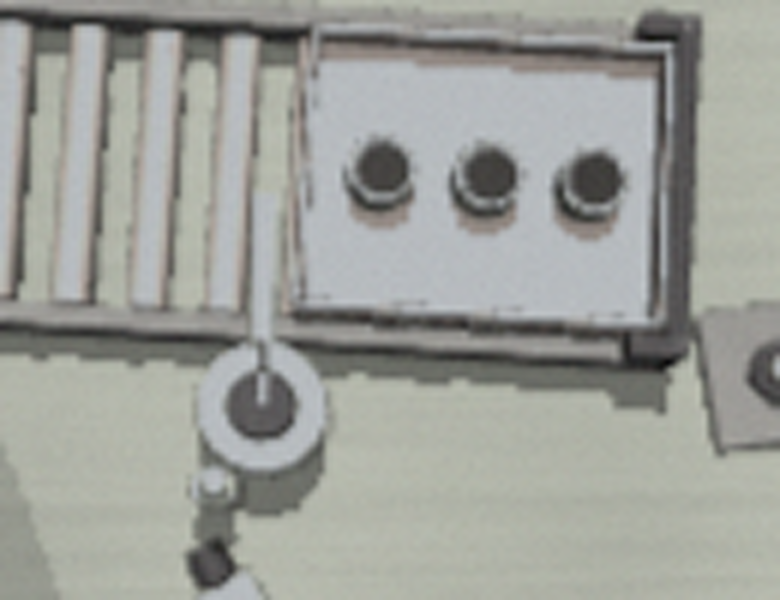

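```bash
python3 - <<'E'
from h import *
f=lambda u,v,z:lane(at_z('top',300+u/6-.42,150+v/6-.42,z))
a,b=f(265,192,.065),f(261,335,.065); c=f(262,405,.072); p=f(213,484,.114); print(a,b,c,p)
d=a-b; print('finger',np.arctan2(d[0],d[1])); d=p-c; print('pin r',np.hypot(*d),'q',np.radians(240)-np.arctan2(d[1],d[0])%(2*np.pi))
a,b=f(313,30,.069),f(295,305,.069); d=a-b; print('tray edge ref',np.arctan2(d[0],d[1]))
a,b=f(240,35,.034),f(224,300,.034); d=a-b; print('roller ref',np.arctan2(d[0],d[1]))
s=lambda u,v:at_z('top',u,v,.034)
for n,q in(('S',(.5064,-.292)),('L',(.5124,-.3465)),('M',(.5195,-.4007))): print(n,lane(q))
E
```

```text
[-0.01589306  0.00722623] [-0.09083319  0.00539631] [-0.12772634  0.00315617] [-0.1723881   0.02625481]
finger 1.5463827182084526
pin r 0.050281408445992715 q 1.5245028102541687
tray edge ref 1.5850670205431252
roller ref 1.5764821713491255
S [-0.08859897 -0.27128331]
L [-0.07834359 -0.32514496]
M [-0.06701512 -0.37862127]
```

The collar reads about 1.53, above 1.45 but slightly short of square. I'll nudge the pin with closed fingers from its -y side.

Request:
carry_out:
  moves:
    - [[255,-0.93,0,0,0,0,0],[255,-0.93,0,0,0,0,0],[255,-0.93,0,0,0,0,0],[255,-0.93,0,0,0,0,0],[255,-0.93,0,0,0,0,0],[255,-0.93,0,0,0,0,0],[255,-0.93,0,0,0,0,0],[255,-0.93,0,0,0,0,0],[255,-0.93,-0.1,0,0,0,0],[255,-0.93,0,0,0,0,0],[255,0,0,0.8,0,0,0],[255,0,0,0.8,0,0,0],[255,0,0,0.8,0,0,0],[255,0,0,0.5,0,0,0],[255,0,0,0,0,0,0],[255,0,0,0,0,0,0]]

```text
time_s: 29.97
position: [0.4445, -0.0327, 0.0904]
orientation: [-2.308, -2.128, 0.002]
ft_force: [-0.4, -0.5, 0.0]
gripper_width: 0.01
gripper_force: 0.0
```

```bash
python3 - <<'E'
from h import *
st(); print(lane(state()['position'])); go(*world(-.17,.008),.09)
E
```

```text
29.9667 [ 0.4445 -0.0327  0.0904] R [[0.081, 0.997, -0.002], [0.997, -0.081, 0.001], [0.0, -0.002, -1.0]] j [-0.33  0.53  1.99 -0.    0.62 -0.24] w 0.010359068357175014 0.0 [-0.4 -0.5  0. ]
[-0.17059994 -0.01764215]
shift rows(now-axes) [0.85 0.02 0.01] (lane-axes) [0.85 0.02 0.01] turn [-0.04 -0.01 -0.04]
```

Request:
carry_out:
  moves:
    - [[255,0.2,0,0,0,0,0],[255,0.2,0,0,0,0,0],[255,0.2,0,0,0,0,0],[255,0.1,0,0,0,0,0],[255,0.1,0,0,0,0,0],[255,0.05,0,0,0,0,0],[255,0,0,0,0,0,0],[255,0,0,0,0,0,0]]

```text
time_s: 30.63
position: [0.4477, -0.0065, 0.0909]
orientation: [2.307, 2.132, 0.0]
ft_force: [-0.6, 0.7, -0.1]
gripper_width: 0.007
gripper_force: 0.0
```

```bash
python3 - <<'E'
from h import *
st(); print(lane(state()['position'])); collar()
E
```

```text
30.6333 [ 0.4477 -0.0065  0.0909] R [[0.079, 0.997, 0.0], [0.997, -0.079, -0.0], [-0.0, 0.0, -1.0]] j [-0.27  0.53  1.99 -0.    0.62 -0.19] w 0.006682114210377597 0.0 [-0.6  0.7 -0.1]
[-0.16952602  0.00871964]
202 q [1.385 1.525 1.735] by r [(0.06, [0.061, 0.003]), (0.08, [0.081, 0.003]), (0.1, [0.099, 0.004])]
```

Request:
carry_out:
  moves:
    - [[255,0.04,0,0,0,0,0],[255,0.04,0,0,0,0,0],[255,0.04,0,0,0,0,0],[255,0,0,0,0,0,0],[255,0,0,0,0,0,0]]

```text
time_s: 31.1
position: [0.4485, -0.0037, 0.0909]
orientation: [2.307, 2.131, 0.0]
ft_force: [0.3, -4.8, -1.9]
gripper_width: 0.006
gripper_force: 2.5
```

```bash
python3 - <<'E'
from h import *
st(); print(lane(state()['position'])); collar()
E
```

```text
31.1 [ 0.4485 -0.0037  0.0909] R [[0.079, 0.997, 0.001], [0.997, -0.079, -0.001], [-0.001, 0.001, -1.0]] j [-0.26  0.53  1.99 -0.    0.62 -0.18] w 0.0060295272760193565 2.5453182100318372 [ 0.3 -4.8 -1.9]
[-0.16895473  0.01155598]
198 q [1.425 1.541 1.734] by r [(0.06, [0.06, 0.005]), (0.08, [0.079, 0.002]), (0.1, [0.099, 0.002])]
```

The push peaked at 4.8 N and the collar now reads about 1.56. I'll retreat, rise and head for the small key.

Request:
carry_out:
  moves:
    - [[255,-0.3,0,0,0,0,0],[255,-0.3,0,-0.3,0,0,0],[255,0,0,-0.8,0,0,0],[255,0,0,-1,0,0,0],[255,0,0,-0.6,0,0,0],[255,-0.8,0.24,0,0,0,0],[255,-0.8,0.24,0,0,0,0],[255,-0.8,0.24,0,0,0,0],[255,-0.8,0.24,0,0,0,0],[255,-0.8,0.24,0,0,0,0],[255,-0.8,0.24,0,0,0,0],[255,-0.8,0.24,0,0,0,0],[255,-0.8,0.24,0,0,0,0],[255,-0.8,0.24,0,0,0,0],[255,-0.8,0.24,0,0,0,0],[255,-0.8,0.24,0,0,0,0],[255,0,0,0,0,0,0],[255,0,0,0,0,0,0]]

```text
time_s: 32.65
position: [0.504, -0.2919, 0.1722]
orientation: [-2.311, -2.128, -0.001]
ft_force: [-0.5, 1.6, -1.1]
gripper_width: 0.004
gripper_force: 0.0
```

```bash
python3 - <<'E'
from h import *
st(); print(lane(state()['position'])); go(.506,-.292,.06)
tray('t10.png')
im=cv2.imread('pics/t10.png'); cv2.imwrite('pics/t10c.png',cv2.resize(im[150:250,300:430],None,fx=6,fy=6,interpolation=cv2.INTER_CUBIC))
E
```

```text
32.65 [ 0.504  -0.2919  0.1722] R [[0.082, 0.997, 0.0], [0.997, -0.082, 0.001], [0.001, 0.0, -1.0]] j [-0.72  0.53  1.59  0.    1.02 -0.64] w 0.004170020156181963 0.0 [-0.5  1.6 -1.1]
[-0.09098413 -0.27137999]
shift rows(now-axes) [-0.    0.07  3.74] (lane-axes) [0.   0.07 3.74] turn [ 0.   -0.01 -0.05]
tray floor hist {-0.22: 0, -0.21: 0, -0.2: 88, -0.19: 94, -0.18: 74, -0.17: 67, -0.16: 76, -0.15: 93, -0.14: 97, -0.13: 79, -0.12: 73, -0.11: 66, -0.1: 83, -0.09: 103, -0.08: 102, -0.07: 73, -0.06: 59, -0.05: 74, -0.04: 95, -0.03: 99, -0.02: 49, -0.01: 6, 0.0: 0, 0.01: 5, 0.02: 33, 0.03: 7, 0.04: 0, 0.05: 1, 0.06: 28, 0.07: 3, 0.08: 0, 0.09: 5, 0.1: 28, 0.11: 10, 0.12: 0, 0.13: 0, 0.14: 29, 0.15: 14, 0.16: 0, 0.17: 0, 0.18: 28, 0.19: 17, 0.2: 2}
```

View pics/t10c.png

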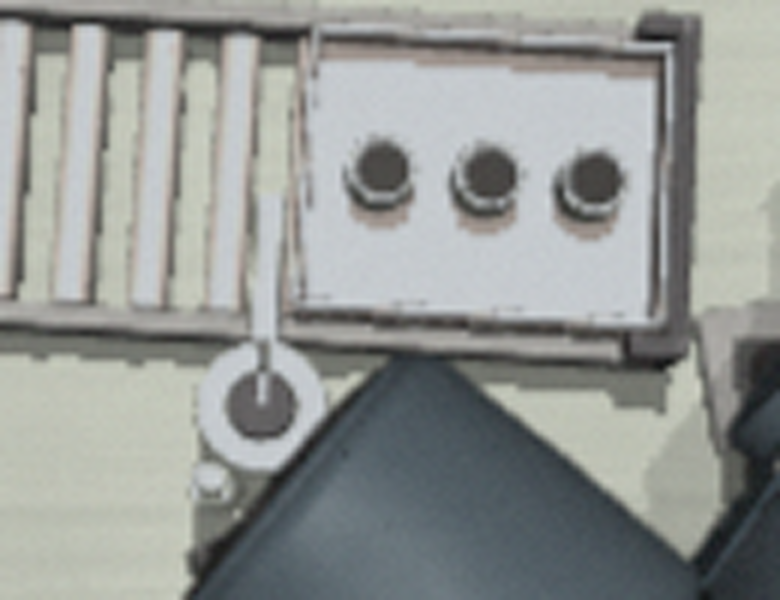

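The finger stands square, parallel to the rollers, with the tray home and three couplings inside. Lower over the small key.

Request:
carry_out:
  moves:
    - [[255,0,0.07,0.8,0,0,0],[255,0,0,0.9,0,0,0],[255,0,0,0.9,0,0,0],[255,0,0,0.9,0,0,0],[255,0,0,0.8,0,0,0],[255,0,0,0,0,0,0],[255,0,0,0,0,0,0]]

```text
time_s: 33.28
position: [0.5054, -0.2887, 0.0422]
orientation: [-2.304, -2.129, 0.0]
ft_force: [-0.2, 0.2, 0.4]
gripper_width: 0.008
gripper_force: 0.0
```

```bash
python3 - <<'E'
from h import *
st(); go(.506,-.292,.0285)
E
```

```text
33.2833 [ 0.5054 -0.2887  0.0422] R [[0.079, 0.997, -0.003], [0.997, -0.079, 0.003], [0.003, -0.003, -1.0]] j [-0.71  0.73  1.67  0.    0.75 -0.63] w 0.007727964804540438 0.0 [-0.2  0.2  0.4]
shift rows(now-axes) [-0.11  0.03  0.46] (lane-axes) [-0.11  0.03  0.46] turn [-0.05 -0.04 -0.  ]
```

Request:
carry_out:
  moves:
    - [[255,-0.1,0.02,0.1,0,0,0],[255,0,0,0.1,0,0,0],[255,0,0,0.1,0,0,0],[255,0,0,0.1,0,0,0],[255,0,0,0.06,0,0,0],[255,0,0,0,0,0,0],[255,0,0,0,0,0,0]]

```text
time_s: 33.87
position: [0.5078, -0.2944, 0.0298]
orientation: [2.306, 2.13, 0.001]
ft_force: [1.0, -1.4, 4.3]
gripper_width: 0.004
gripper_force: 2.0
```

Request:
carry_out:
  moves:
    - [[255,0,0,0.05,0,0,0],[255,0,0,0.03,0,0,0],[255,0,0,0,0,0,0],[255,0,0,0,0,0,0],[255,0,0,0,0,0,0]]

```text
time_s: 34.28
position: [0.5078, -0.2944, 0.0283]
orientation: [2.306, 2.13, 0.0]
ft_force: [0.3, 0.4, 12.0]
gripper_width: 0.01
gripper_force: 5.9
```

At 12 N the small key is bottomed. Let it up and move to the medium key.

Request:
carry_out:
  moves:
    - [[255,0,0,-0.3,0,0,0],[255,0,0,-0.6,0,0,0],[255,0,0,-0.6,0,0,0],[255,-0.6,0.12,0,0,0,0],[255,-0.6,0.12,0,0,0,0],[255,-0.6,0.12,0,0,0,0],[255,-0.6,0.12,0,0,0,0],[255,-0.6,0.12,0,0,0,0],[255,-0.5,0.1,0,0,0,0],[255,0,0,0,0,0,0],[255,0,0,0,0,0,0]]

```text
time_s: 35.2
position: [0.5186, -0.3995, 0.0709]
orientation: [-2.307, -2.128, -0.0]
ft_force: [0.5, 0.2, 0.9]
gripper_width: 0.008
gripper_force: 0.0
```

```bash
python3 - <<'E'
from h import *
st(); go(.5195,-.4005,.028)
E
```

```text
35.2 [ 0.5186 -0.3995  0.0709] R [[0.081, 0.997, -0.002], [0.997, -0.081, 0.002], [0.002, -0.002, -1.0]] j [-0.83  0.75  1.46  0.    0.93 -0.75] w 0.007949846979616761 0.0 [0.5 0.2 0.9]
shift rows(now-axes) [-0.03  0.04  1.43] (lane-axes) [-0.03  0.03  1.43] turn [-0.03 -0.03 -0.03]
```

Request:
carry_out:
  moves:
    - [[255,-0.03,0.03,0.4,0,0,0],[255,0,0,0.4,0,0,0],[255,0,0,0.2,0,0,0],[255,0,0,0.1,0,0,0],[255,0,0,0.1,0,0,0],[255,0,0,0.1,0,0,0],[255,0,0,0.1,0,0,0],[255,0,0,0.04,0,0,0],[255,0,0,0,0,0,0],[255,0,0,0,0,0,0],[255,0,0,0,0,0,0]]

```text
time_s: 36.12
position: [0.5202, -0.4004, 0.0289]
orientation: [-2.307, -2.131, -0.0]
ft_force: [-1.4, 2.8, 4.0]
gripper_width: 0.006
gripper_force: 2.3
```

Request:
carry_out:
  moves:
    - [[255,0,0,0.05,0,0,0],[255,0,0,0.03,0,0,0],[255,0,0,0,0,0,0],[255,0,0,0,0,0,0],[255,0,0,0,0,0,0]]

```text
time_s: 36.53
position: [0.5204, -0.4007, 0.0283]
orientation: [2.308, 2.132, 0.0]
ft_force: [-3.0, 5.3, 14.4]
gripper_width: 0.003
gripper_force: 7.2
```

Request:
carry_out:
  moves:
    - [[255,0,0,-0.3,0,0,0],[255,0,0,-0.6,0,0,0],[255,0,0,-0.6,0,0,0],[255,0.6,-0.12,0,0,0,0],[255,0.6,-0.12,0,0,0,0],[255,0.6,-0.12,0,0,0,0],[255,0,0,0,0,0,0],[255,0,0,0,0,0,0]]

```text
time_s: 37.2
position: [0.5145, -0.3467, 0.0712]
orientation: [2.305, 2.132, -0.001]
ft_force: [0.8, -0.9, 0.9]
gripper_width: -0.0
gripper_force: 0.0
```

```bash
python3 - <<'E'
from h import *
st(); go(.5125,-.3455,.028)
E
```

```text
37.2 [ 0.5145 -0.3467  0.0712] R [[0.078, 0.997, 0.001], [0.997, -0.078, -0.002], [-0.002, 0.001, -1.0]] j [-0.77  0.72  1.56 -0.    0.86 -0.69] w -0.0002531306345758345 0.0 [ 0.8 -0.9  0.9]
shift rows(now-axes) [ 0.04 -0.07  1.44] (lane-axes) [ 0.03 -0.07  1.44] turn [0.02 0.03 0.01]
```

Request:
carry_out:
  moves:
    - [[255,0,-0.05,0.4,0,0,0],[255,0,0,0.4,0,0,0],[255,0,0,0.2,0,0,0],[255,0,0,0.1,0,0,0],[255,0,0,0.1,0,0,0],[255,0,0,0.1,0,0,0],[255,0,0,0.1,0,0,0],[255,0,0,0.06,0,0,0],[255,0,0,0.04,0,0,0],[255,0,0,0,0,0,0],[255,0,0,0,0,0,0],[255,0,0,0,0,0,0]]

```text
time_s: 38.2
position: [0.5123, -0.3467, 0.0283]
orientation: [2.306, 2.131, -0.001]
ft_force: [-4.1, 1.5, 12.9]
gripper_width: 0.004
gripper_force: 6.3
```

At 12.9 N the large key is fully down. I'll release it, rise clear and check.

Request:
carry_out:
  moves:
    - [[255,0,0,-0.3,0,0,0],[255,0,0,-0.8,0,0,0],[255,0,0,-1,0,0,0],[255,0,0,-1,0,0,0],[255,0,0,-1,0,0,0],[255,0,0,-0.5,0,0,0],[255,0,0,0,0,0,0],[255,0,0,0,0,0,0],[255,0,0,0,0,0,0]]

```text
time_s: 38.95
position: [0.5118, -0.3454, 0.1629]
orientation: [-2.306, -2.13, -0.0]
ft_force: [-0.6, -1.0, 0.1]
gripper_width: 0.006
gripper_force: 0.0
```

```bash
python3 - <<'E'
from h import *
st(); tray('t11.png')
im=cv2.imread('pics/t11.png'); cv2.imwrite('pics/t11c.png',cv2.resize(im[120:280,300:490],None,fx=4,fy=4,interpolation=cv2.INTER_CUBIC))
E
```

```text
38.95 [ 0.5118 -0.3454  0.1629] R [[0.079, 0.997, -0.001], [0.997, -0.079, 0.002], [0.001, -0.001, -1.0]] j [-0.77  0.59  1.51  0.    1.05 -0.7 ] w 0.006191818763054721 0.0 [-0.6 -1.   0.1]
tray floor hist {-0.22: 0, -0.21: 0, -0.2: 72, -0.19: 94, -0.18: 68, -0.17: 63, -0.16: 64, -0.15: 83, -0.14: 96, -0.13: 76, -0.12: 68, -0.11: 63, -0.1: 82, -0.09: 102, -0.08: 93, -0.07: 74, -0.06: 60, -0.05: 62, -0.04: 81, -0.03: 98, -0.02: 48, -0.01: 1, 0.0: 0, 0.01: 2, 0.02: 35, 0.03: 9, 0.04: 0, 0.05: 5, 0.06: 43, 0.07: 5, 0.08: 0, 0.09: 1, 0.1: 22, 0.11: 13, 0.12: 0, 0.13: 0, 0.14: 26, 0.15: 13, 0.16: 0, 0.17: 1, 0.18: 29, 0.19: 11, 0.2: 3}
```

View pics/t11c.png

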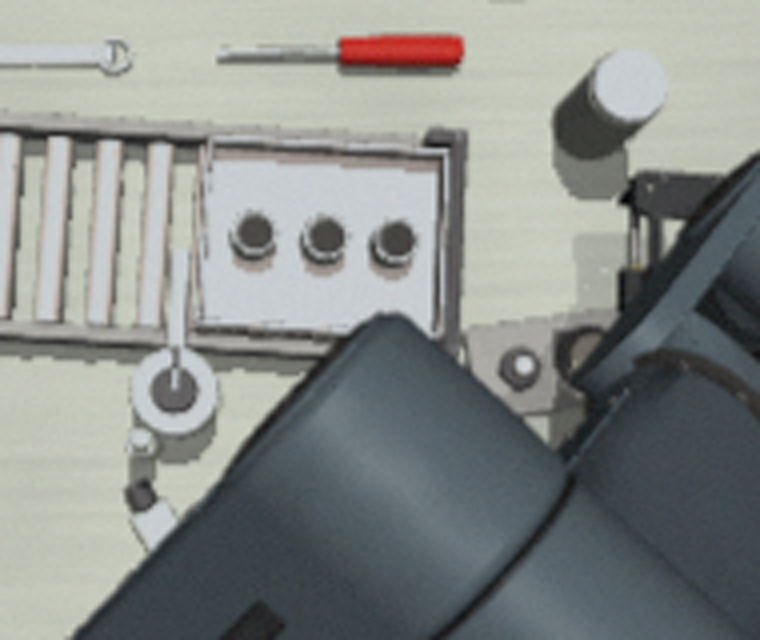

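The tray is home with couplings at (253,235), (323,240) and (393,243). The finger stands square at (178,290), the oil can is still in place and the arm is clear, so I'm handing in.

```bash
python3 -c "
from rig import close_job
print(close_job())"
```

```text
the job is handed in; nothing more can be done
None
```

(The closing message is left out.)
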